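# Free a seized battery pack from its charger

### The arm

A 6-joint arm with a two-finger parallel gripper is mounted at the origin on a cart in front of the work surface, level with it; the furniture and walls round the work are solid. World frame = base frame: x ahead of the robot, y to its left, z up, the work surface at z = 0. Lengths are in m, angles in rad, forces in N, time in s.
With the tool pointing down it reaches from about 0.375 to 0.9 m from the base axis. Payload 3.1 kg.
Tool frame: the origin (TCP) lies at the very end of the fingers, on their centre line; the grasp point (between the pads) lies 19 mm behind it; y points along the fingers, z is the direction in which the jaws open and shut, and the axes are right-handed (so a half turn about y gives the same grasp; the last joint's range is limited). The gripper opens to 85 mm and grips with 20 to 120 N. Pads are 22 mm wide; open, the fingers measure 114 mm over their backs; the gripper's body (76 mm by 85 mm) begins 54 mm behind the grasp point. The pads swing forward as they close: fully open they stand 13 mm farther back than shut.
Start: joints at [-1.492, 0.527, 1.433, -0, 1.181, -0.178], TCP at [0.159, -0.604, 0.231] pointing down, gripper open.
Joint ranges: [-3.08, 3.08], [-0.75, 2.2], [0.22, 2.44], [-1.43, 4.57], [0, 2.65], [-2.85, 2.85]. Speed limits (rad/s): [2.79, 2.79, 3.14, 3.14, 3.14, 3.14].

### API

Orientations are given as a unit quaternion [x, y, z, w].
In Python, from workcell import arm gives the robot as it stands.
- The arm moves only by the tool step_arm, never from a script. Its argument "motion" is a list of rows, each a list of 3 entries, a list of its own where there are three numbers: the opening in per cent of the stroke, from 0 (shut) to 100 (fully open), then the shift along the world's x, y, z each as a share of 0.75 m, from -1 to 1, then the turn about the world's z as a share of 90 degrees, from -1 to 1. A call has 1 to 10 rows; each row is the pose to reach, as a shift and turn from the pose measured when the call began; what a row does not reach only later rows make up. A row lasts 1/8 s, in which the tool goes at most 62.5 mm and 10.7 degrees, less where a joint would pass 70% of its speed; a pose out of reach is approached as far as the arm can. A call with a number of a shift or a turn outside -1 to 1 is refused whole. A call with a gripper value outside its range is refused whole. The fingers move at their own pace and stop on an object; "squeeze" is the grip in N (left out, the last holds). Time passes only in rows, so rows that repeat a pose let the fingers close. It gives the time, the measured TCP pose, the force and the opening at its end, in the units of the state.
- arm.get_obs(): the state, without advancing time (a new reading comes with each control period).
- arm.camera(name): name is "scene" or "top" or "wrist"; returns a dict with "pixels" (384x512x3 uint8, red, green, blue), "mtx" (3x3 intrinsics, pixels), "R" (3x3) and "t" (3): a world point X has camera coordinates R X + t. Camera axes: x right, y down, z forward; pixel columns grow to the right and rows downward; lengths in m; the calibration is good to about 2 mm. A picture is of the moment at which its call begins. There is no depth.
- arm.hand_in(): hands the job in, once; it reports no verdict.
The state is a dict: "time_s": time; "qpos": joint angles; "dq": joint speeds; "tau": joint torques, N m; "tool_pos": TCP position; "tool_rot": TCP orientation; "force": force on the tool from outside, world axes, zero at the start; "torque": the same for the moment, N m; "opening": opening from 0.0 (shut) to 1.0 (fully open).
Only numpy, scipy, OpenCV 4.12 (cv2) and the standard library are available. Lean on these libraries where they do the work, as an engineer would, in place of code of your own. Each camera call takes 0.05 s, during which the arm holds its last target.

### The job

The battery pack has seized in the leaning charger: pick up the screwdriver, push its blade into the square slot in the right end of the charger until the hidden latch is fully in, and lay the screwdriver back down on the bare bench top. Then grip the pack by its top, rock it to one side and to the other about the lugs near its foot until both sliding cheeks of the charger are pushed well out, and only then draw it straight out along its lean. Stand it gently (no dropping) upright on its foot on the plywood board, let go, and leave the tape measure, sanding block and C-clamp where they are.

Things in the scene. Friction and masses are not known exactly. Their poses are not given: they have to be found in the camera images.
- charger: grey and black charger, fixed to the bench, about 143 mm high without the pack; origin on its underside, midway between the sides of its foot, which is 140 x 132 mm and reaches 62 mm in front of the origin. Its open cradle leans 23 degrees away from the robot and holds the pack. The housing reaches 62 mm to the right (-y), 50 mm to the left
- cradle_pivot (a point): point in the cradle on the axis of the pack's lugs. Axes: z is the pull direction (up, leaning 23 degrees away from the robot), y the charger's left, x across the pack's thickness (away from the robot and down). Along z from here: top of the rear plate 26 mm, of the latch cover in front (x -47 to -67 mm) 32 mm, of the two cheeks 54 mm
- slot_mouth (a point): centre of the mouth of a square slot, 18 x 18 mm, in the charger's right (-y) end, near the front (robot) side; axes as the cradle's. It runs level along +y through a 6 mm wall. The latch's end, 10 x 12 mm, stands 18 mm inside the mouth and goes 26 mm further in (blade tip then 44 mm inside the mouth)
- latch (a joint): hidden steel slide, m: 0 locked over the pack's front lug, 0.026 pushed fully in (along the charger's +y) and clear of the lug. No spring: it stays where pushed; takes about 4 N
- cheek_left (a joint): black sliding cheek at the pack's left (+y), m: 0 shut against the pack with lips over both lugs, so that the pack cannot be drawn out; 0.016 fully out. Stays where pushed; takes 18 N. Rocking the pack to +y pushes it: 9 mm at 11 degrees, 14 mm at 17 degrees. From 8 mm out its lips clear the lugs
- cheek_right (a joint): the same at the pack's right, m, positive outwards (to -y), pushed by rocking the pack to -y
- pack_centre (a point): centre of the battery pack, a black block 40 mm thick (x), 60 mm wide (y), 150 mm long (z), 0.36 to 0.56 kg, axes parallel to the cradle's at the start. Its top 56 mm stand out above the cheeks: grip there across the 40 mm, about 50 mm above this centre. It is clear of the cradle when drawn 110 mm along z
- pack_top (a point): middle of the pack's top face, 150 mm from the foot
- pack_foot (a point): middle of the pack's flat foot, 75 mm below its centre; axes as the pack's. Round steel lugs, 16 mm in diameter, 40 mm above the foot, stand out 24 mm in front (-x) and 10 mm at the back. They rest in the cradle at the pivot, and the pack rocks about them (about the cradle's x) up to about 17 degrees each way
- driver_centre (a point): screwdriver lying on the bench, 160 mm long, blade towards its +y, at mid-length, 16 mm up. Orange-red grip from y = -80 to +7 mm, up to 34 mm thick, its axis at this height; thin shaft (6 mm) from there to the blade at y = 80 mm, sloping down by 12 mm. 90 g; grip it at about y = -30 mm
- driver_tip (a point): end of the screwdriver's blade, 80 mm along y from driver_centre and 12.5 mm lower
- driver: the same screwdriver; origin on its underside at mid-length
- board_top (a point): middle of the upper face of the bare plywood board, 356 mm (its x, away from the robot) by 218 mm (its y), 24 mm thick, fixed to the bench at the charger's left
- pack: the same battery pack; origin at the middle of its foot, z along its length
- tape: pocket tape measure, 60 x 74 x 28 mm, bystander; origin on its underside
- sander: cork sanding block, 96 x 63 x 30 mm, bystander; origin on its underside
- clamp: small C-clamp lying flat, 108 x 78 x 12 mm, bystander; origin on its underside

How it is judged:
On the way, in this order (a step that is already met when the one before it is completed fails the run):
1. the latch is pushed in through the slot (at least 20 mm of its 26 mm) (value of joint latch above 0.02 m), for 0.1 s.
2. the screwdriver lies on the bench top, released (height (world z) of driver_centre between 0 and 0.026 m and contact force between the fingers and driver below 0.1 N and linear speed of driver below 0.05 m/s), for 0.1 s.
3. still seated, the pack is rocked to one side until that cheek is out at least 7.5 mm (z of pack_centre in the frame of cradle_pivot below 0.045 m and ((value of joint cheek_left above 0.0075 m and y of pack_top in the frame of cradle_pivot above 0.012 m) or (value of joint cheek_right above 0.0075 m and y of pack_top in the frame of cradle_pivot below -0.012 m))), for 0.1 s.
4. still seated, it is rocked to the other side too: both cheeks out at least 7.5 mm (z of pack_centre in the frame of cradle_pivot below 0.045 m and value of joint each of cheek_left, cheek_right above 0.0075 m and (y of pack_top in the frame of cradle_pivot above 0.012 m or y of pack_top in the frame of cradle_pivot below -0.012 m)), for 0.1 s.
5. the pack is drawn up out of the cradle (z of pack_foot in the frame of cradle_pivot above 0.045 m), for 0.1 s.
At the end, for the whole second after the job is handed in: The pack stands upright (within 6 degrees), at rest, on its foot on the plywood board, foot centre within 155 mm (length) and 85 mm (width) of the board's middle; the screwdriver lies at rest on the bare bench (centre under 26 mm up); the latch is still in by 15 mm or more (x of pack_foot in the frame of board_top between -0.155 and 0.155 m and y of pack_foot in the frame of board_top between -0.085 and 0.085 m and z of pack_foot in the frame of board_top between -0.006 and 0.006 m and angle between pack_top's own z axis and vertical below 0.1 rad and height (world z) of driver_centre between 0 and 0.026 m and linear speed of each of pack, driver below 0.02 m/s and value of joint latch above 0.015 m); the robot touches nothing.
It fails at once if the tape measure is moved more than 30 mm (distance of tape from where it was at the start of the episode above 0.03 m).
It fails at once if the sanding block is moved more than 30 mm (distance of sander from where it was at the start of the episode above 0.03 m).
It fails at once if the C-clamp is moved more than 30 mm (distance of clamp from where it was at the start of the episode above 0.03 m).
It fails at once if the pack is dropped (moves faster than 0.5 m/s while the fingers do not touch it) (contact force between the fingers and pack below 0.05 N and linear speed of pack above 0.5 m/s).
It also fails if it takes over 67 s, if anything falls off the work surface, if the arm or the gripper's body presses on something with over 40 N, if the wrist force passes 120 N, or if a joint passes its speed limit or range.

## Working session

There is one attempt and no reset: what is moved stays moved. The work goes in short steps, Python scripts to look and compute and a tool call to move; the robot and the scene stay as the last step left them, time stands still between calls to the robot, and variables do not carry over. Pictures are saved under pics/ and viewed, and the job is handed in when it is done.

Besides the shell and the picture viewer there is one more tool, called after "Emit:" by a JSON object that holds its "api" and its "payload", one argument or row to a line. step_arm: Moves the arm, as the interface text tells. Its arguments: {"type":"object","properties":{"motion":{"type":"array"},"squeeze":{"type":"number"}},"required":["motion"]}

```bash
ls; mkdir -p pics
cat > h.py <<'E'
import numpy as np, cv2
from workcell import arm
def snap(n,f):
    c=arm.camera(n); cv2.imwrite(f'pics/{f}.png',cv2.cvtColor(c['pixels'],cv2.COLOR_RGB2BGR)); np.savez(f'pics/{f}.npz',**c); return c
def ld(f): return dict(np.load(f'pics/{f}.npz'))
def ray(c,u,v):
    d=c['R'].T@np.linalg.inv(c['mtx'])@np.array([u,v,1.]); o=-c['R'].T@c['t']; return o,d/np.linalg.norm(d)
def onz(c,u,v,z):
    o,d=ray(c,u,v); return o+d*(z-o[2])/d[2]
def proj(c,X):
    p=c['mtx']@(c['R']@np.asarray(X,float)+c['t']); return p[:2]/p[2]
def tri(c1,p1,c2,p2):
    o1,d1=ray(c1,*p1);o2,d2=ray(c2,*p2)
    A=np.stack([d1,-d2],1);s=np.linalg.lstsq(A,o2-o1,rcond=None)[0]
    a=o1+s[0]*d1;b=o2+s[1]*d2; return (a+b)/2,np.linalg.norm(a-b)
E
python3 - <<'E'
from h import *
for n in ['scene','top','wrist']:
    c=snap(n,n+'0'); print(n,-c['R'].T@c['t'],c['mtx'][0,0])
print(arm.get_obs())
E
```

```text
pics
scene [0.1392457  0.54615665 0.91211438] 372.62176770600394
top [ 0.44674571 -0.01384723  1.2474217 ] 439.812585624783
wrist [ 0.22636921 -0.58603258  0.37262843] 301.97587259902474
{'time_s': 0.15, 'qpos': array([-1.49150431e+00,  5.28243477e-01,  1.43360195e+00, -3.00070012e-05,
        1.18143926e+00, -1.78516528e-01]), 'dq': array([ 0.00109029, -0.00446153, -0.00333219,  0.00013099, -0.00016719,
       -0.00067531]), 'tau': array([ 8.88675622e-04, -4.42741978e+01, -1.78275990e+01, -2.53907820e-04,
        5.63096473e-03,  9.27001025e-06]), 'tool_pos': array([ 0.15931695, -0.60377796,  0.23056598]), 'tool_rot': array([-0.09088097,  0.70183736, -0.70064142,  0.0909207 ]), 'force': array([-0.93855384,  0.77477855,  0.71393604]), 'torque': array([-0.05813743,  0.01253641,  0.04395563]), 'opening': 0.998216780883943}
```

View pics/scene0.png

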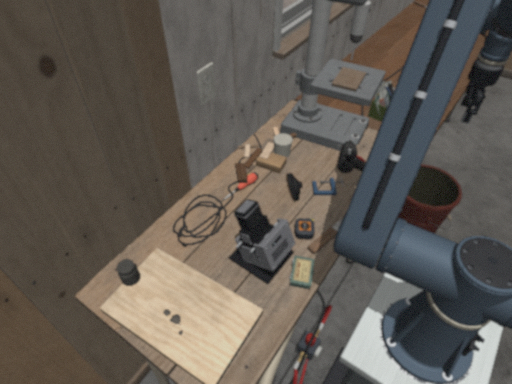

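View pics/top0.png

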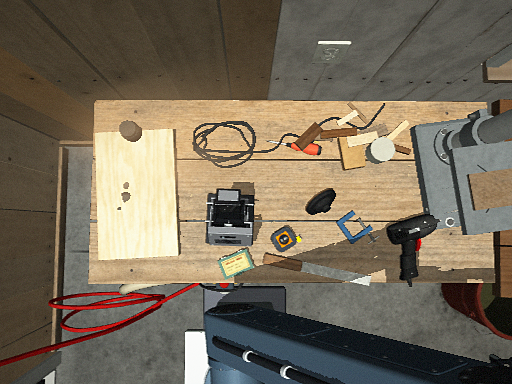

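View pics/wrist0.png

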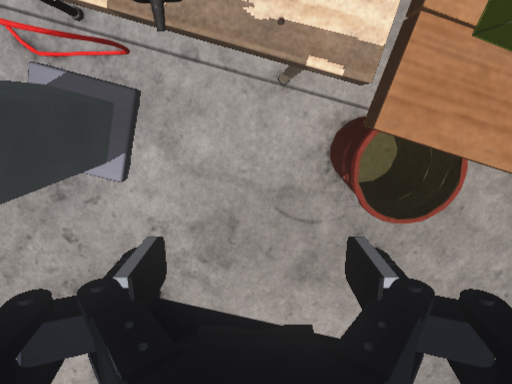

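Run:
```python
from h import *
c=cv2.imread('pics/top0.png'); s=cv2.imread('pics/scene0.png')
cv2.imwrite('pics/top0a.png',cv2.resize(c[120:280,190:345],(775,800*3//4+0),interpolation=cv2.INTER_CUBIC)[:600])
cv2.imwrite('pics/top0b.png',cv2.resize(c[180:280,190:310],(720,600),interpolation=cv2.INTER_CUBIC))
cv2.imwrite('pics/top0c.png',cv2.resize(c[95:175,260:360],(750,600),interpolation=cv2.INTER_CUBIC))
cv2.imwrite('pics/scene0b.png',cv2.resize(s[160:310,190:350],(640,600),interpolation=cv2.INTER_CUBIC))
```

```text
(no output)
```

View pics/top0b.png

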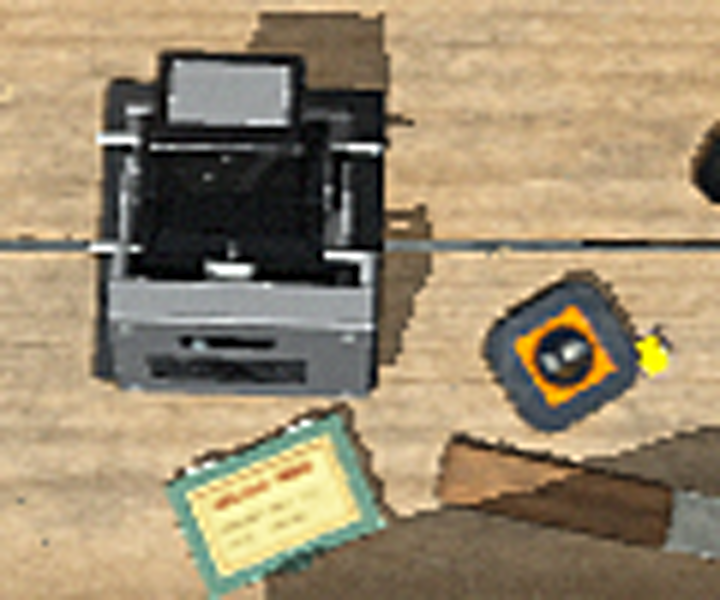

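View pics/top0c.png

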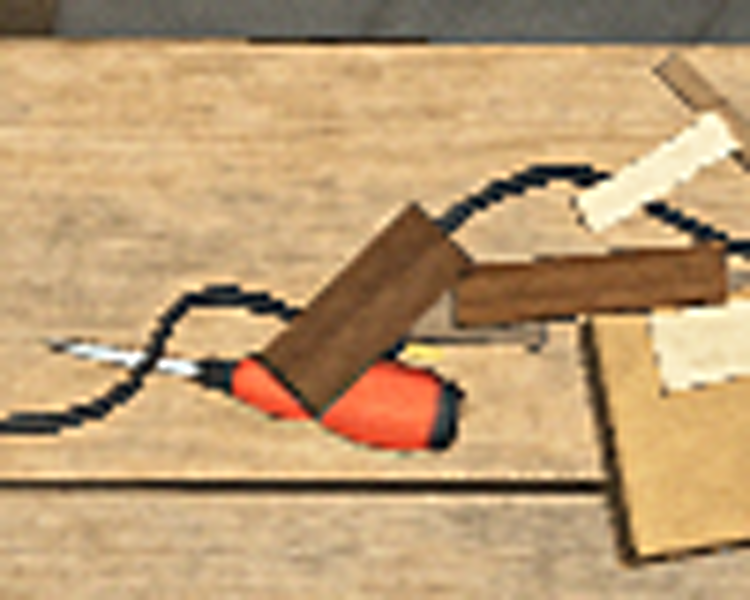

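View pics/scene0b.png

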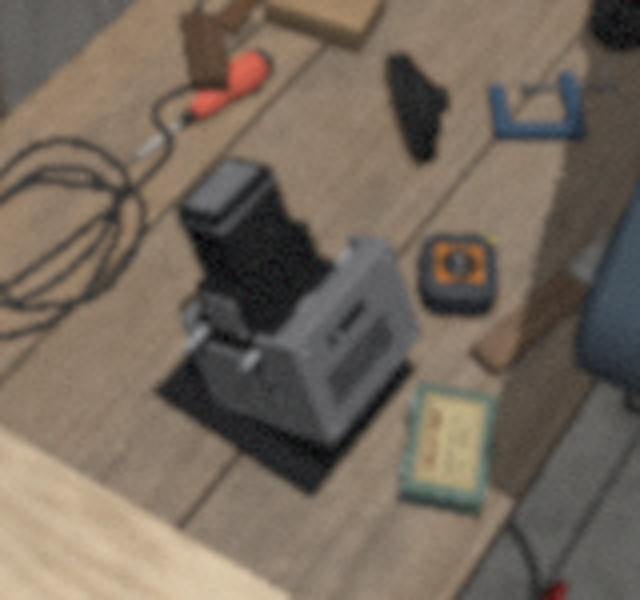

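Run:
```python
from h import *
c=ld('top0'); s=ld('scene0')
def T(n,u,v,z): print(n,np.round(onz(c,u,v,z),4))
T('tip',266.7,141,.0035);T('end',321,149.5,.016)
for n,u,v in [('blkA',294,142.3),('blkB',302.5,150.5),('blkC',315,122),('blkD',322.7,129.5)]: T(n,u,v,.03)
T('tape',285,239.5,.028);T('sander',236.5,263,.03);T('clamp',353,227,.012)
for u,v in [(96,130),(174,130),(99,260),(178,256)]: T('board',u,v,.024)
# pack top face corners zoom 6
P=[(170,60),(292,60),(292,125),(165,125)]
for u,v in P: T('packtop',190+u/6,180+v/6,.16)
T('frontL',190+115/6,180+383/6,0.08);T('frontR',190+368/6,180+390/6,.08)
```

```text
tip [ 0.6796 -0.0675  0.0035]
end [ 0.6535 -0.221   0.016 ]
blkA [ 0.6712 -0.143   0.03  ]
blkB [ 0.6481 -0.1667  0.03  ]
blkC [ 0.7294 -0.2026  0.03  ]
blkD [ 0.708  -0.2241  0.03  ]
tape [ 0.4003 -0.1167  0.028 ]
sander [0.3364 0.0166 0.03  ]
clamp [ 0.4347 -0.3094  0.012 ]
board [0.7049 0.4124 0.024 ]
board [0.7059 0.1942 0.024 ]
board [0.344  0.3931 0.024 ]
board [0.3548 0.1775 0.024 ]
packtop [0.527  0.0592 0.16  ]
packtop [0.5271 0.0088 0.16  ]
packtop [0.5002 0.0087 0.16  ]
packtop [0.5001 0.061  0.16  ]
frontL [0.3908 0.0875 0.08  ]
frontR [ 0.3878 -0.0235  0.08  ]
```

Run:
```python
from h import *
from scipy.spatial.transform import Rotation as R
o=arm.get_obs(); print(R.from_quat(o['tool_rot']).as_matrix().round(3))
c=ld('wrist0'); p=-c['R'].T@c['t']; print(R.from_quat(o['tool_rot']).inv().apply(p-o['tool_pos']), (c['R']).round(3))
c=ld('top0')
for u,v,z in [(415,130,0),(425,240,0),(440,150,.2),(440,230,.2),(388,215,.1),(400,280,.1)]: print(onz(c,u,v,z).round(3))
```

```text
[[-0.967 -0.     0.255]
 [-0.255  0.002 -0.967]
 [-0.    -1.    -0.002]]
[-0.06939946 -0.14204319 -0.00029958] [[ 0.255 -0.967 -0.002]
 [-0.931 -0.246  0.268]
 [-0.26  -0.066 -0.963]]
[ 0.714 -0.497  0.   ]
[ 0.398 -0.517  0.   ]
[ 0.623 -0.479  0.2  ]
[ 0.43  -0.473  0.2  ]
[ 0.467 -0.381  0.1  ]
[ 0.299 -0.408  0.1  ]
```

Emit:
{"api": "step_arm", "payload": {
  "motion": [
    [100, [0.187, 0.4, 0.12], 0.4],
    [100, [0.187, 0.4, 0.12], 0.4],
    [100, [0.187, 0.4, 0.12], 0.4],
    [100, [0.187, 0.4, 0.12], 0.4],
    [100, [0.187, 0.4, 0.12], 0.4],
    [100, [0.187, 0.4, 0.12], 0.4],
    [100, [0.58, 0.48, 0.05], 0.72],
    [100, [0.58, 0.48, 0.05], 0.72],
    [100, [0.58, 0.48, 0.05], 0.72],
    [100, [0.58, 0.48, 0.05], 0.72]
  ]
}}

```text
time_s: 1.4
tool_pos: [0.5427, -0.2539, 0.277]
tool_rot: [-0.453, 0.544, -0.543, 0.452]
force: [0.8, -1.3, 0.7]
opening: 1.002
```

Run:
```python
from h import *
c=snap('wrist','w1'); o=arm.get_obs(); print(o['time_s'],o['tool_pos'],o['force'],o['qpos'])
```

```text
1.45 [ 0.54962092 -0.25207914  0.2748948 ] [ 5.30751093 -1.66225813  0.69735753] [-0.61704652  0.45303577  1.437076    0.00509101  1.24919835 -0.43980247]
```

View pics/w1.png

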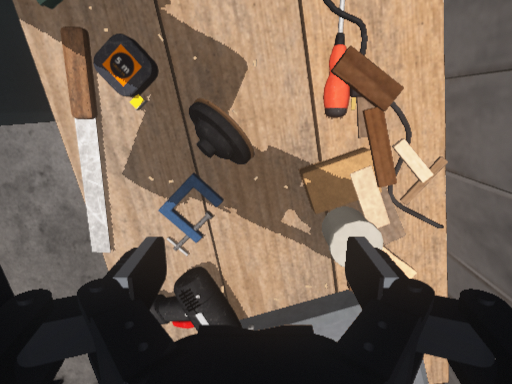

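Run:
```python
from h import *
t=ld('top0');w=ld('wrist0');w=ld('w1');s=ld('scene0')
print(tri(t,(294,142.3),w,(343,47)),tri(t,(302.5,150.5),w,(332,69)))
print(tri(t,(322.7,129.5),w,(388,110)),tri(t,(315,122),w,(402,88)))
i=cv2.imread('pics/w1.png'); cv2.imwrite('pics/w1b.png',cv2.resize(i[0:220,280:450],(464,600),interpolation=cv2.INTER_CUBIC))
```

```text
(array([ 0.66881494, -0.14169283,  0.03687522]), np.float64(0.0025205558018233337)) (array([ 0.64450827, -0.16349427,  0.06154673]), np.float64(0.003509167333573178))
(array([ 0.69926221, -0.21759452,  0.07264766]), np.float64(0.0018261635802889007)) (array([ 0.72292908, -0.19832428,  0.05788822]), np.float64(0.00013575520923394827))
```

View pics/w1b.png

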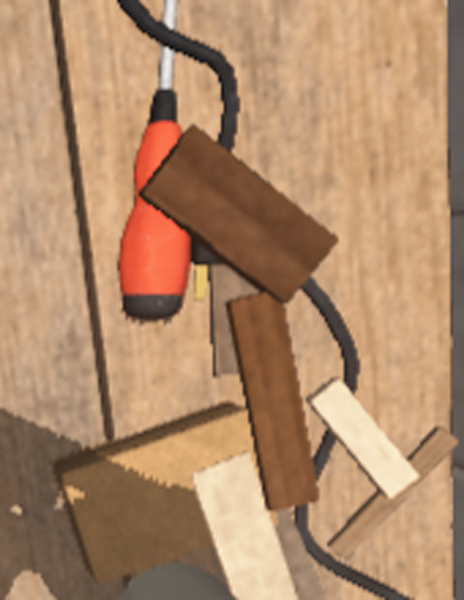

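Emit:
{"api": "step_arm", "payload": {
  "motion": [
    [100, [0.08, 0.02, -0.06], 0],
    [100, [0.08, 0.02, -0.06], 0],
    [100, [0.08, 0.02, -0.06], 0]
  ]
}}

```text
time_s: 1.82
tool_pos: [0.6092, -0.2364, 0.2282]
tool_rot: [-0.452, 0.543, -0.542, 0.455]
force: [-0.9, -0.1, 0.5]
opening: 0.999
```

Run:
```python
from h import *
c=snap('wrist','w2'); o=arm.get_obs(); print(o['time_s'],o['tool_pos'],o['force'],-c['R'].T@c['t'])
i=cv2.imread('pics/w2.png'); cv2.imwrite('pics/w2b.png',cv2.resize(i[0:300,180:480],(600,600),interpolation=cv2.INTER_CUBIC))
```

```text
1.875 [ 0.60878881 -0.2370604   0.22952553] [-0.29448186  0.1302241  -0.55319711] [ 0.62197809 -0.16914502  0.3706708 ]
```

View pics/w2b.png

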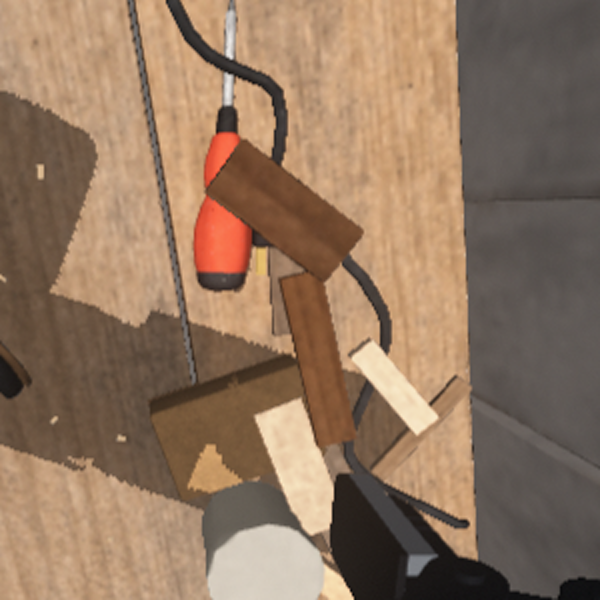

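Run:
```python
from h import *
from scipy.optimize import least_squares
t=ld('top0');w1=ld('w1');w=ld('w2');s=ld('scene0')
T=[(295,142.3),(302.5,150.5),(322.7,129.5),(315,122)]
k=170/464
W1=[(280+190*k,125*k),(280+142*k,192*k),(280+288*k,302*k),(280+338*k,240*k)]
W2=[(300,70),(283.5,95),(342.5,140),(361,116.5)]
for a,b,d in zip(T,W1,W2):
    f=lambda X:np.r_[proj(t,X)-a,proj(w1,X)-b,proj(w,X)-d]
    r=least_squares(f,[.67,-.15,.05]); print(r.x.round(4),r.fun.round(1))
S=cv2.imread('pics/scene0.png');cv2.imwrite('pics/s0c.png',cv2.resize(S[115:215,210:310],(600,600),interpolation=cv2.INTER_CUBIC))
```

```text
[ 0.6719 -0.1429  0.0482] [-0.3 -1.4  0.2  0.2 -0.6 -0. ]
[ 0.6535 -0.1638  0.0316] [-1.  -2.  -0.1 -0.  -0.6  0.5]
[ 0.7074 -0.2206  0.0466] [-0.2 -1.  -0.1 -0.4 -0.3  0.5]
[ 0.7252 -0.1984  0.0576] [ 0.  -0.8  0.1 -0.3 -0.3  0.3]
```

View pics/s0c.png

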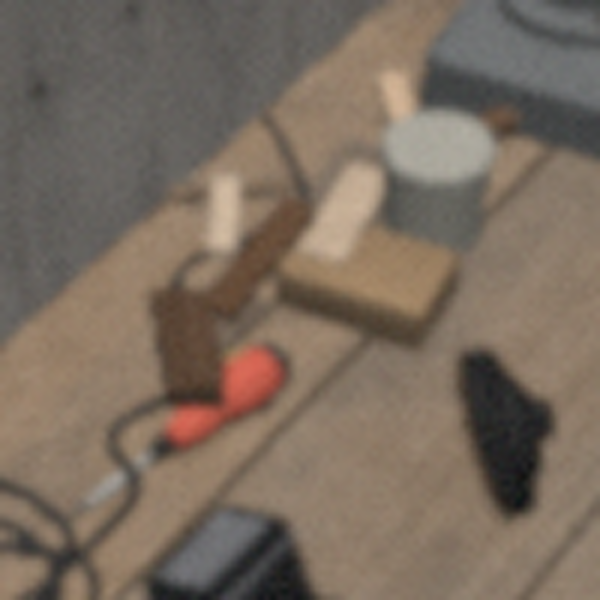

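Run:
```python
from h import *
t=ld('top0');w=ld('w2')
for p in [(330,188),(336,193),(306,210),(312,214),(338,205)]: print(onz(t,*p,.02).round(3))
# driver axis from w2
for p in [(180+232/2,2/2,.0035),(180+228/2,107/2,.014),(180+220/2,285/2,.02)]: print(onz(w,*p).round(4))
# mask orange
c=w['pixels'];h=cv2.cvtColor(c,cv2.COLOR_RGB2HSV);m=((h[...,0]<10)&(h[...,1]>150)&(h[...,2]>120)).astype(np.uint8)
ys,xs=np.nonzero(m);k=(xs>260)&(xs<320)&(ys<150);print(xs[k].min(),xs[k].max(),ys[k].min(),ys[k].max())
for v in range(70,150,8):
    q=xs[(ys==v)&k]; 
    if len(q):print(v,q.min(),q.max(),onz(w,(q.min()+q.max())/2,v,.018).round(4))
```

```text
[ 0.544 -0.244  0.02 ]
[ 0.53  -0.261  0.02 ]
[ 0.482 -0.176  0.02 ]
[ 0.471 -0.193  0.02 ]
[ 0.496 -0.266  0.02 ]
[ 0.6849 -0.0697  0.0035]
[ 0.6738 -0.1224  0.014 ]
[ 0.6547 -0.2164  0.02  ]
277 305 66 136
70 286 299 [ 0.6692 -0.1392  0.018 ]
78 283 294 [ 0.6637 -0.1465  0.018 ]
86 282 288 [ 0.6586 -0.1541  0.018 ]
102 281 289 [ 0.656  -0.1709  0.018 ]
110 278 300 [ 0.6592 -0.1803  0.018 ]
118 277 305 [ 0.6601 -0.1895  0.018 ]
126 277 304 [ 0.6583 -0.1982  0.018 ]
134 278 302 [ 0.6564 -0.207   0.018 ]
```

Emit:
{"api": "step_arm", "payload": {
  "motion": [
    [60, [0.087, 0.151, -0.1], 0],
    [60, [0.087, 0.151, -0.1], 0],
    [60, [0.087, 0.151, -0.1], 0],
    [60, [0.087, 0.151, -0.2], 0],
    [60, [0.087, 0.151, -0.2], 0],
    [60, [0.087, 0.151, -0.2], 0]
  ]
}}

```text
time_s: 2.62
tool_pos: [0.6736, -0.1251, 0.0801]
tool_rot: [-0.452, 0.543, -0.543, 0.454]
force: [0.1, 0.0, 1.0]
opening: 0.601
```

Run:
```python
from h import *
c=snap('wrist','w3'); o=arm.get_obs(); print(o['time_s'],o['tool_pos'],o['force'],-c['R'].T@c['t'])
```

```text
2.675 [ 0.674831   -0.12544027  0.08151946] [-0.63536125 -0.153028    1.49082499] [ 0.68648345 -0.05777721  0.2225391 ]
```

View pics/w3.png

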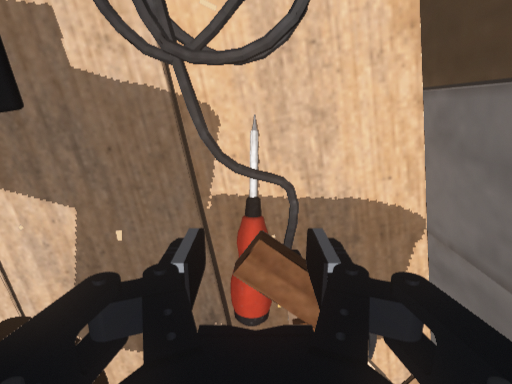

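Run:
```python
from h import *
w=ld('w3')
for p in [(254.5,118,.004),(254,198,.013),(254,214,.015),(254,322,.016)]: print(onz(w,*p).round(4))
print(proj(w,(.6748,-.1254,.01)))
# block corners with w3 & w2
print(tri(w,(262,233),ld('w2'),(300,70)),tri(w,(234,267),ld('w2'),(283.5,95)))
```

```text
[ 0.685  -0.0661  0.004 ]
[ 0.6745 -0.1213  0.013 ]
[ 0.6724 -0.1327  0.015 ]
[ 0.6558 -0.2235  0.016 ]
[255.42044502 201.89899463]
(array([ 0.67585903, -0.14176322,  0.03003152]), np.float64(0.001034678139117501)) (array([ 0.65338227, -0.16311346,  0.0326428 ]), np.float64(0.0016582567766056321))
```

Emit:
{"api": "step_arm", "payload": {
  "motion": [
    [50, [0, 0.003, -0.05], 0],
    [50, [0, 0.003, -0.08], 0],
    [50, [0, 0.003, -0.1], 0],
    [50, [0, 0.003, -0.103], 0]
  ]
}}

```text
time_s: 3.18
tool_pos: [0.6745, -0.1233, 0.0037]
tool_rot: [0.451, -0.543, 0.543, -0.455]
force: [-0.2, -1.1, 0.4]
opening: 0.499
```

Run:
```python
from h import *
c=snap('wrist','w4'); o=arm.get_obs(); print(o['time_s'],o['tool_pos'],o['force'])
```

```text
3.225 [ 0.67482849 -0.12328494  0.0040035 ] [ 0.12208124 -0.34070487  0.29594923]
```

View pics/w4.png

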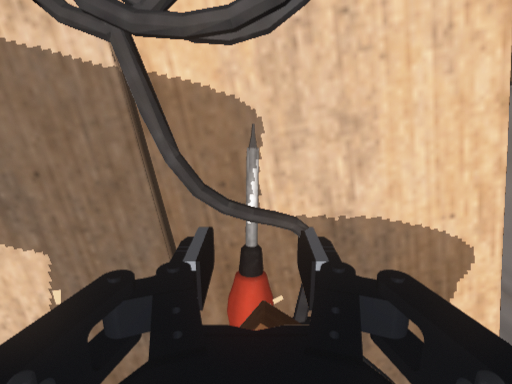

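Emit:
{"api": "step_arm", "payload": {
  "motion": [
    [0, [0, 0, 0], 0],
    [0, [0, 0, 0], 0],
    [0, [0, 0, 0], 0],
    [0, [-0.02, 0, 0], 0],
    [0, [-0.05, 0, 0], 0],
    [0, [-0.08, 0, 0], 0],
    [0, [-0.1, 0, 0], 0],
    [0, [-0.1, 0, 0], 0],
    [50, [-0.1, 0, 0], 0],
    [50, [-0.1, 0, 0.1], 0]
  ],
  "squeeze": 25
}}

```text
time_s: 4.47
tool_pos: [0.5963, -0.1217, 0.0604]
tool_rot: [-0.454, 0.547, -0.539, 0.452]
force: [1.0, -1.2, -0.3]
opening: 0.465
```

Run:
```python
from h import *
c=snap('wrist','w5');c=snap('top','t5'); o=arm.get_obs(); print(o['time_s'],o['tool_pos'],o['force'])
```

```text
4.575 [ 0.6047479  -0.12476829  0.07100776] [ 1.83949586 -1.1241821   0.54556624]
```

View pics/w5.png

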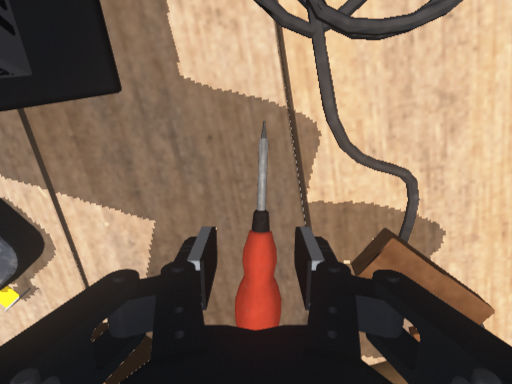

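View pics/t5.png

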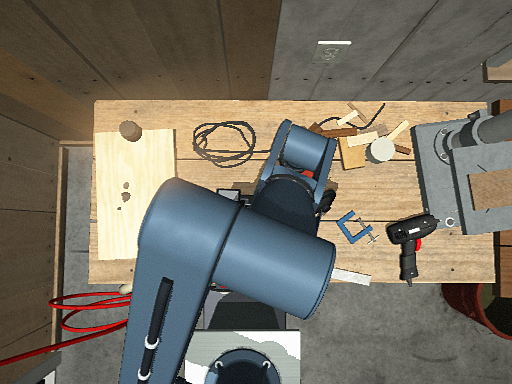

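Run:
```python
from h import *
from scipy.spatial.transform import Rotation as R
w=ld('w5')
a=onz(w,264.5,122,.0035);b=onz(w,261.5,212,.013);c=onz(w,258.5,312,.016);print(a,b,c)
d=(a-c)[:2];d/=np.linalg.norm(d);print(np.degrees(np.arctan2(d[1],d[0])),a[:2]-.08*d,a[:2]-.11*d)
z=R.from_quat(arm.get_obs()['tool_rot']).as_matrix()[:,2];print(np.degrees(np.arctan2(z[1],z[0])))
```

```text
[ 0.61304543 -0.06531781  0.0035    ] [ 0.60091584 -0.12220023  0.013     ] [ 0.58562312 -0.19607595  0.016     ]
78.15570832999674 [ 0.59662521 -0.14361453] [ 0.59046763 -0.1729758 ]
-10.284301278118207
```

Emit:
{"api": "step_arm", "payload": {
  "motion": [
    [70, [-0.019, -0.064, 0], -0.017],
    [70, [-0.019, -0.064, -0.04], -0.017],
    [70, [-0.019, -0.064, -0.08], -0.017],
    [70, [-0.019, -0.064, -0.09], -0.017],
    [70, [-0.019, -0.064, -0.09], -0.017],
    [0, [-0.019, -0.064, -0.09], -0.017],
    [0, [-0.019, -0.064, -0.09], -0.017],
    [0, [-0.019, -0.064, -0.09], -0.017],
    [0, [-0.019, -0.064, -0.09], -0.017],
    [0, [-0.019, -0.064, -0.06], -0.017]
  ],
  "squeeze": 50
}}

```text
time_s: 5.82
tool_pos: [0.5894, -0.1721, 0.0252]
tool_rot: [0.443, -0.546, 0.552, -0.449]
force: [0.1, 0.4, -1.2]
opening: 0.323
```

Run:
```python
from h import *
c=snap('wrist','w6'); o=arm.get_obs(); print(o['time_s'],o['tool_pos'],o['force'],o['opening'])
```

```text
5.875 [ 0.59156861 -0.17314642  0.02867869] [-0.32879682 -0.19065097  1.36478705] 0.3223583186808064
```

View pics/w6.png

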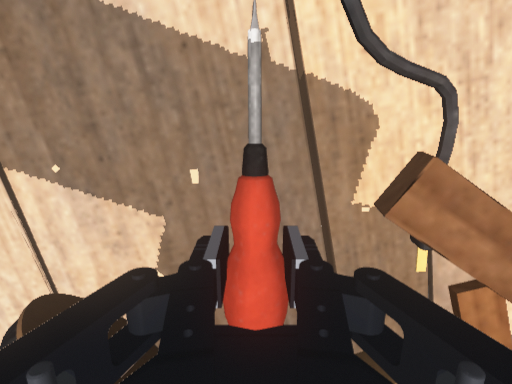

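Emit:
{"api": "step_arm", "payload": {
  "motion": [
    [0, [0, 0, 0.06], 0],
    [0, [-0.06, 0, 0.13], -0.1],
    [0, [-0.253, 0.027, 0.133], -0.9],
    [0, [-0.253, 0.027, 0.133], -0.9],
    [0, [-0.253, 0.027, 0.133], -0.9],
    [0, [-0.253, 0.027, 0.133], -0.9],
    [0, [-0.253, 0.027, 0.133], -0.9],
    [0, [-0.253, 0.027, 0.133], -0.9],
    [0, [-0.253, 0.027, 0.133], -0.9],
    [0, [-0.253, 0.027, 0.133], -0.9]
  ]
}}

```text
time_s: 7.12
tool_pos: [0.402, -0.1529, 0.1284]
tool_rot: [-0.017, -0.7, 0.714, 0.017]
force: [0.3, 0.4, -0.0]
opening: 0.324
```

Run:
```python
from h import *
c=snap('wrist','w7'); o=arm.get_obs(); print(o['time_s'],o['tool_pos'],o['force'],o['opening'],-c['R'].T@c['t'])
```

```text
7.175 [ 0.40189709 -0.15293673  0.12844945] [ 0.31934377  0.19741039 -0.40082747] 0.3238746689613423 [ 0.471231   -0.15301314  0.27061796]
```

View pics/w7.png

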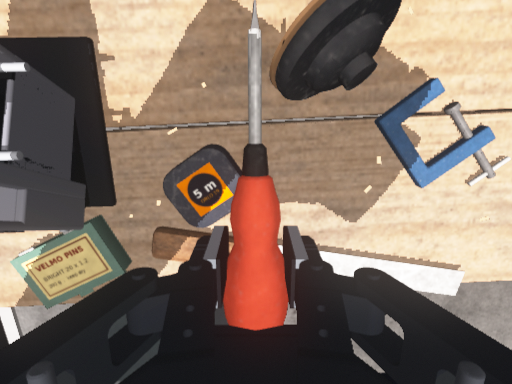

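Emit:
{"api": "step_arm", "payload": {
  "motion": [
    [0, [0.059, 0.017, -0.06], -0.41],
    [0, [0.059, 0.017, -0.09], -0.41],
    [0, [0.059, 0.017, -0.09], -0.41],
    [0, [0.059, 0.017, -0.09], -0.41],
    [0, [0.059, 0.017, -0.09], -0.41]
  ]
}}

```text
time_s: 7.8
tool_pos: [0.4443, -0.136, 0.0602]
tool_rot: [-0.234, -0.661, 0.671, 0.243]
force: [2.8, 13.8, 0.3]
opening: 0.326
```

Run:
```python
from h import *
c=snap('wrist','w8'); o=arm.get_obs(); print(o['time_s'],o['tool_pos'],o['force'],o['opening'],-c['R'].T@c['t'])
i=cv2.imread('pics/w8.png');cv2.imwrite('pics/w8b.png',cv2.resize(i,(800,600),interpolation=cv2.INTER_CUBIC))
```

```text
7.85 [ 0.4439857  -0.13589291  0.06024744] [ 2.20565204e+00  1.34553354e+01 -7.75985484e-04] 0.3253304430624084 [ 0.50040435 -0.17760081  0.20187138]
```

View pics/w8b.png

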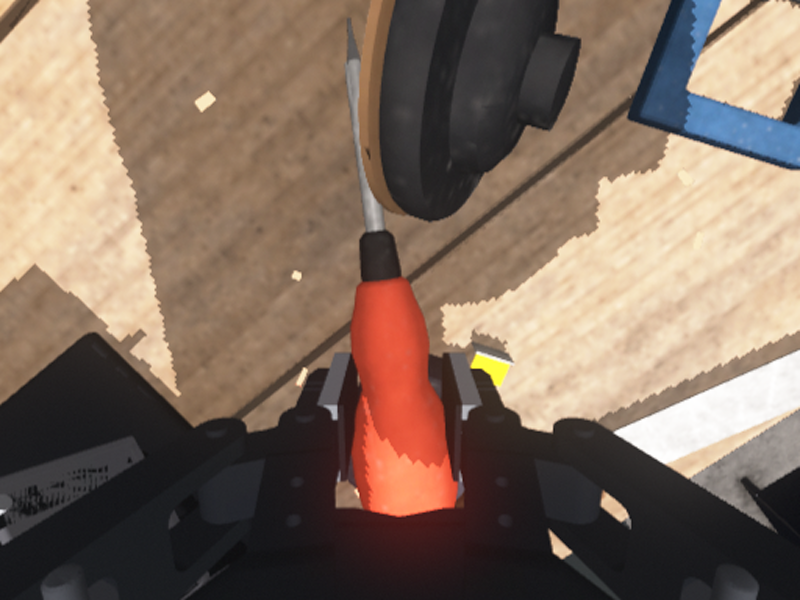

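Emit:
{"api": "step_arm", "payload": {
  "motion": [
    [0, [0, 0.01, 0.02], 0.1],
    [0, [-0.03, 0.01, 0.1], 0.3],
    [0, [-0.03, 0.01, 0.1], 0.3]
  ]
}}

```text
time_s: 8.22
tool_pos: [0.4218, -0.1286, 0.1379]
tool_rot: [-0.072, -0.697, 0.71, 0.075]
force: [-0.5, 0.5, -1.8]
opening: 0.322
```

Run:
```python
from h import *
c=snap('wrist','w9');c=snap('top','t9'); o=arm.get_obs(); print(o['time_s'],o['tool_pos'],o['force'],o['opening'],-c['R'].T@c['t'])
i=cv2.imread('pics/t9.png');cv2.imwrite('pics/t9b.png',cv2.resize(i[120:290,180:400],(776,600),interpolation=cv2.INTER_CUBIC))
```

```text
8.325 [ 0.42174353 -0.128523    0.13623365] [ 0.26437117 -0.03558247 -0.7852426 ] 0.32181363165509436 [ 0.44674571 -0.01384723  1.2474217 ]
```

View pics/w9.png

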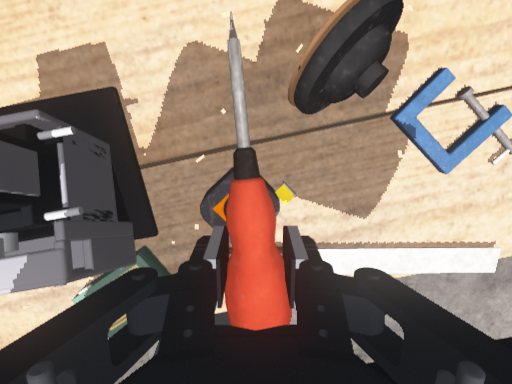

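View pics/t9b.png

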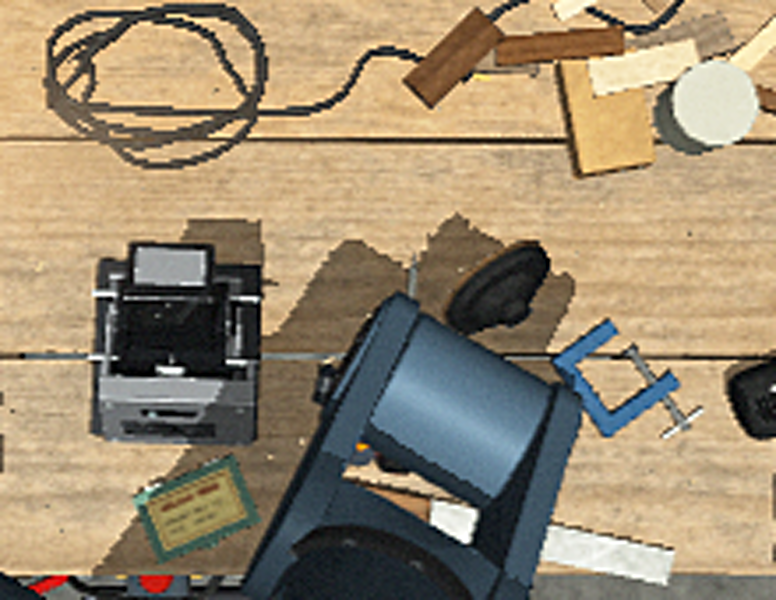

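Run:
```python
from h import *
i=cv2.imread('pics/w9.png')[80:310,0:170];i=cv2.convertScaleAbs(i,alpha=1.6,beta=20);cv2.imwrite('pics/w9b.png',cv2.resize(i,(444,600),interpolation=cv2.INTER_CUBIC))
```

```text
(no output)
```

View pics/w9b.png

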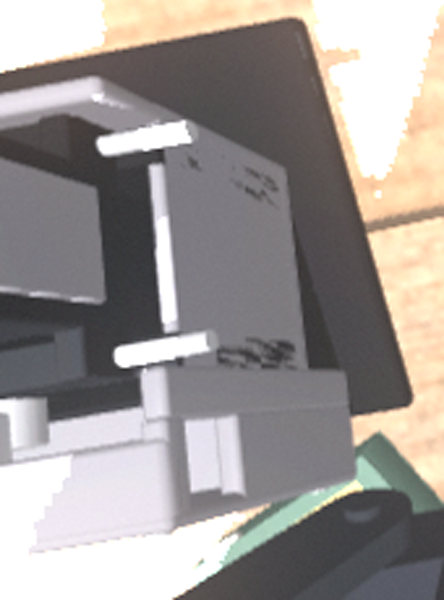

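Run:
```python
from h import *
i=cv2.imread('pics/w9.png')[215:285,40:145];i=cv2.convertScaleAbs(i,alpha=1.4,beta=10);cv2.imwrite('pics/w9c.png',cv2.resize(i,(800,533),interpolation=cv2.INTER_CUBIC))
```

```text
(no output)
```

View pics/w9c.png

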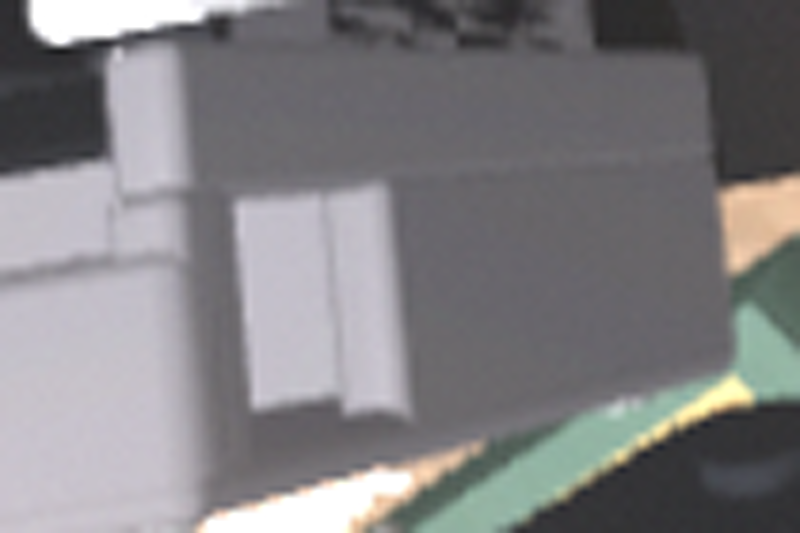

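Run:
```python
from h import *
w=ld('w9');t=ld('t9')
k=105/800
Q=[(240,200),(385,180),(410,415),(252,410)]
for y0 in (-.02,-.025,-.03,-.035):
    P=[]
    for a,b in Q:
        o,d=ray(w,40+a*k,215+b*k*70/533/k if 0 else 215+b*70/533); P.append(o+d*(y0-o[1])/d[1])
    P=np.array(P);print(y0,P.mean(0).round(4),[round(float(np.linalg.norm(P[i]-P[(i+1)%4])),4) for i in range(4)]);print(P.round(4)[:,[0,2]].tolist())
```

```text
-0.02 [ 0.4245 -0.02    0.1096] [0.0188, 0.02, 0.0198, 0.0161]
[[0.4359, 0.1143], [0.4292, 0.0968], [0.4111, 0.1053], [0.4217, 0.122]]
-0.025 [ 0.4272 -0.025   0.1167] [0.018, 0.0191, 0.019, 0.0154]
[[0.4382, 0.1213], [0.4317, 0.1044], [0.4144, 0.1126], [0.4246, 0.1286]]
-0.03 [ 0.43   -0.03    0.1238] [0.0172, 0.0183, 0.0182, 0.0147]
[[0.4404, 0.1282], [0.4343, 0.1121], [0.4177, 0.1199], [0.4275, 0.1352]]
-0.035 [ 0.4328 -0.035   0.1309] [0.0164, 0.0175, 0.0173, 0.0141]
[[0.4427, 0.1351], [0.4369, 0.1197], [0.4211, 0.1271], [0.4304, 0.1418]]
```

Emit:
{"api": "step_arm", "payload": {
  "motion": [
    [0, [0.06, -0.02, 0.0], 0.06],
    [0, [0.06, -0.02, 0.0], 0.06],
    [0, [0.06, -0.02, 0.0], 0.06]
  ]
}}

```text
time_s: 8.7
tool_pos: [0.4659, -0.143, 0.1353]
tool_rot: [-0.039, -0.7, 0.712, 0.046]
force: [0.3, 1.4, -0.7]
opening: 0.323
```

Run:
```python
from h import *
c=snap('wrist','w10'); o=arm.get_obs(); print(o['time_s'],o['tool_pos'],o['force'],o['opening'],-c['R'].T@c['t'])
i=cv2.imread('pics/w10.png');cv2.imwrite('pics/w10b.png',cv2.resize(i,(800,600),interpolation=cv2.INTER_CUBIC))
print(proj(c,(.426,-.023,.114)))
```

```text
8.75 [ 0.4653871  -0.14278396  0.13534219] [-0.60617051 -0.52124134 -0.26281897] 0.32077781568156716 [ 0.53610289 -0.14847218  0.27690905]
[ 73.40379518 308.60541557]
```

View pics/w10b.png

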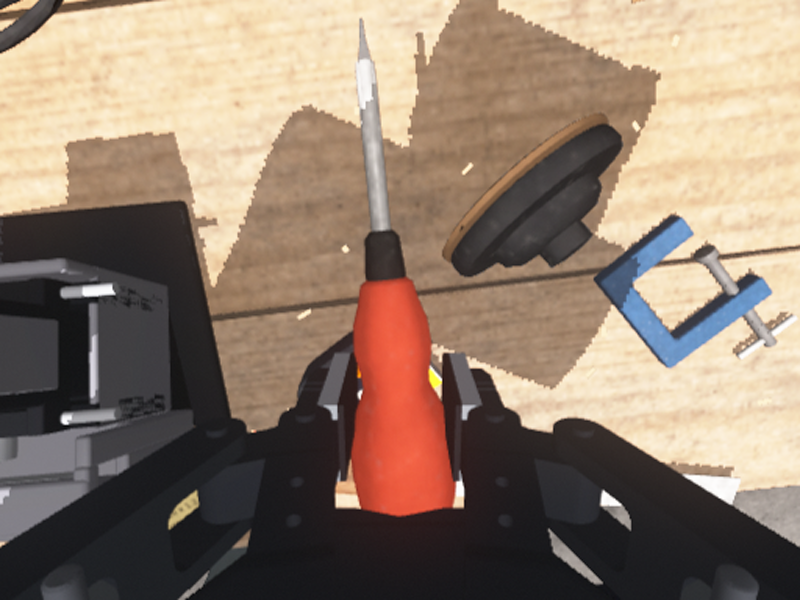

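Emit:
{"api": "step_arm", "payload": {
  "motion": [
    [0, [-0.12, -0.02, 0.0], 0.02],
    [0, [-0.12, -0.02, 0.0], 0.02],
    [0, [-0.12, -0.02, 0.0], 0.02],
    [0, [-0.12, -0.02, 0.0], 0.02]
  ]
}}

```text
time_s: 9.25
tool_pos: [0.3759, -0.158, 0.1354]
tool_rot: [-0.029, -0.7, 0.712, 0.035]
force: [-0.0, 0.1, -0.7]
opening: 0.324
```

Run:
```python
from h import *
c=snap('wrist','w11'); o=arm.get_obs(); print(o['time_s'],o['tool_pos'],o['force'],o['opening'],-c['R'].T@c['t'])
u,v=proj(c,(.426,-.023,.114));print(u,v)
i=cv2.imread('pics/w11.png');i=cv2.convertScaleAbs(i,alpha=1.4,beta=10);x0=0;y0=int(max(0,v-45));print(x0,y0)
cv2.imwrite('pics/w11b.png',cv2.resize(i[y0:y0+90,x0:x0+120],(800,600),interpolation=cv2.INTER_CUBIC))
```

```text
9.3 [ 0.37638608 -0.15818251  0.13547113] [-0.35574911 -0.14705189 -0.36912264] 0.3211629357218916 [ 0.44620081 -0.16132984  0.27708803]
-0.7527592412487843 164.69003488816617
0 119
```

View pics/w11b.png

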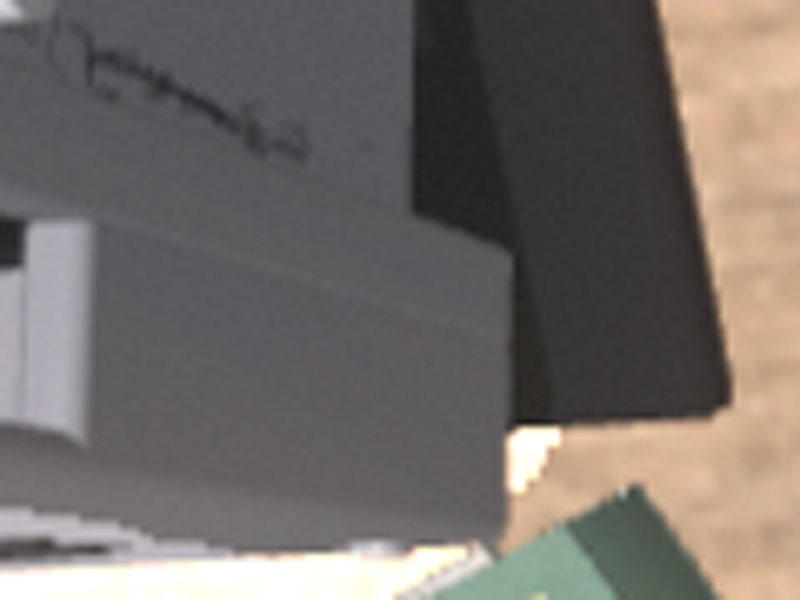

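View pics/w11.png

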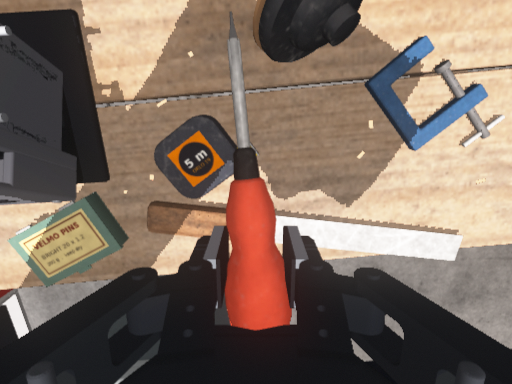

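Run:
```python
from h import *
a=ld('w9');b=ld('w11')
k=.13125;q=.15
p=[((385,180),(92,222)),((410,415),(82,440))]
for m,n in p: print(tri(a,(40+m[0]*k,215+m[1]*k),b,(n[0]*q,119+n[1]*q)))
# lower right corner of housing: w9 (710,60)?(735,360) ; w11 (513,258),(505,535)
for m,n in [((703,55),(513,258)),((713,152),(508,342)),((735,360),(505,530))]: print(tri(a,(40+m[0]*k,215+m[1]*k),b,(n[0]*q,119+n[1]*q)))
# foot corners (z~small) in w11 and w9
print(onz(b,725*q,119+405*q,.008),onz(a,411/444*170,80+404*230/600,.008),onz(a,300/444*170,80+18*230/600,.008))
t=ld('top0')
for u,v in [(93,378),(378,395),(383,90),(105,85)]: print('top',onz(t,190+u/6,180+v/6,.008).round(4))
```

```text
(array([ 0.43079967, -0.02314937,  0.10167701]), np.float64(8.154062724490141e-05))
(array([ 0.41358195, -0.02370704,  0.11068385]), np.float64(2.9354805037307033e-05))
(array([ 0.41672368, -0.02194903,  0.03972148]), np.float64(0.00032555068206481963))
(array([ 0.40804046, -0.02322858,  0.04723519]), np.float64(0.00011251832232527774))
(array([ 0.38829824, -0.02337302,  0.05757596]), np.float64(0.000383971657210815))
[ 0.3901162  -0.02662509  0.008     ] [ 0.38929658 -0.0260667   0.008     ] [ 0.5276013  -0.03094094  0.008     ]
top [0.3896 0.104  0.008 ]
top [ 0.3819 -0.0287  0.008 ]
top [ 0.5243 -0.0308  0.008 ]
top [0.5263 0.0998 0.008 ]
```

Run:
```python
from h import *
from scipy.spatial.transform import Rotation as R
for f,p,q,tz,pos in [('w11',(232,13),(245.5,150),.1355,(.37639,-.15818))]:
    w=ld(f); t=onz(w,*p,tz);b=onz(w,*q,tz+.0095);print(t,b,t[:2]-pos)
    d=t[:2]-pos;print(np.hypot(*d),np.degrees(np.arctan2(d[1],d[0])),'axis',np.degrees(np.arctan2(*(t-b)[[1,0]])))
z=R.from_quat(arm.get_obs()['tool_rot']).as_matrix()[:,2];print(np.degrees(np.arctan2(z[1],z[0])),arm.get_obs()['qpos'])
s=snap('scene','s11')
```

```text
[ 0.48251513 -0.15719359  0.1355    ] [ 0.42632578 -0.15742997  0.145     ] [0.10612513 0.00098641]
0.10612971840353075 0.5325372758592319 axis 0.24103684035349224
-95.08629891144379 [-0.65923677  0.42223281  2.05304167 -0.03009466  0.6630593   1.02408249]
```

View pics/s11.png

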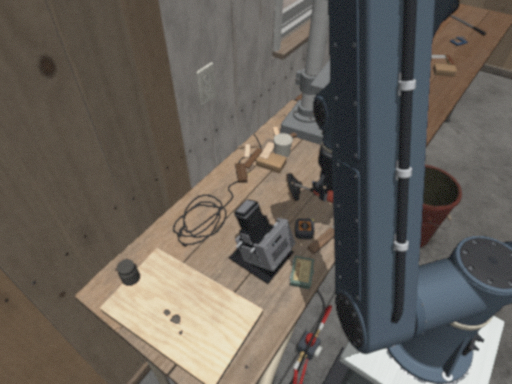

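Emit:
{"api": "step_arm", "payload": {
  "motion": [
    [0, [0.06, -0.004, 0], 0.974],
    [0, [0.06, -0.004, 0], 0.974],
    [0, [0.06, -0.004, 0], 0.974],
    [0, [0.06, -0.004, 0], 0.974],
    [0, [0.06, -0.004, 0], 0.974],
    [0, [0.06, -0.004, 0], 0.974],
    [0, [0.06, -0.004, 0], 0.974],
    [0, [0.06, -0.004, -0.02], 0.974],
    [0, [0.06, -0.004, -0.03], 0.974],
    [0, [0.06, -0.004, -0.03], 0.974]
  ]
}}

```text
time_s: 10.6
tool_pos: [0.4216, -0.1608, 0.1124]
tool_rot: [0.464, -0.526, 0.537, -0.468]
force: [0.4, 0.1, -1.5]
opening: 0.326
```

Run:
```python
from h import *
c=snap('wrist','w12');s=snap('scene','s12');t=snap('top','t12'); o=arm.get_obs(); print(o['time_s'],o['tool_pos'],o['force'],o['opening'],o['qpos'])
i=cv2.imread('pics/s12.png');cv2.imwrite('pics/s12b.png',cv2.resize(i[150:300,200:400],(800,600),interpolation=cv2.INTER_CUBIC))
```

```text
10.75 [ 0.42185496 -0.16121498  0.11313278] [ 0.59696117  0.18052133 -1.10495421] 0.3215021949600324 [-0.61455168  0.50212124  1.98245596  0.00294687  0.6376655  -0.48670594]
```

View pics/w12.png

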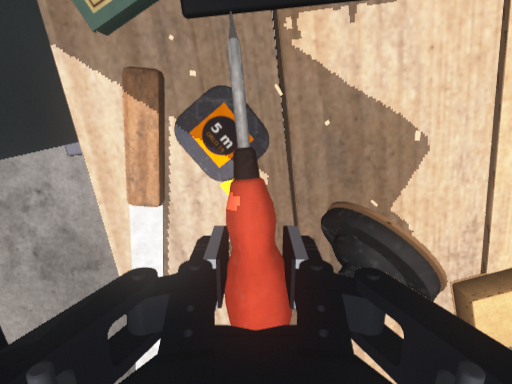

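View pics/s12b.png

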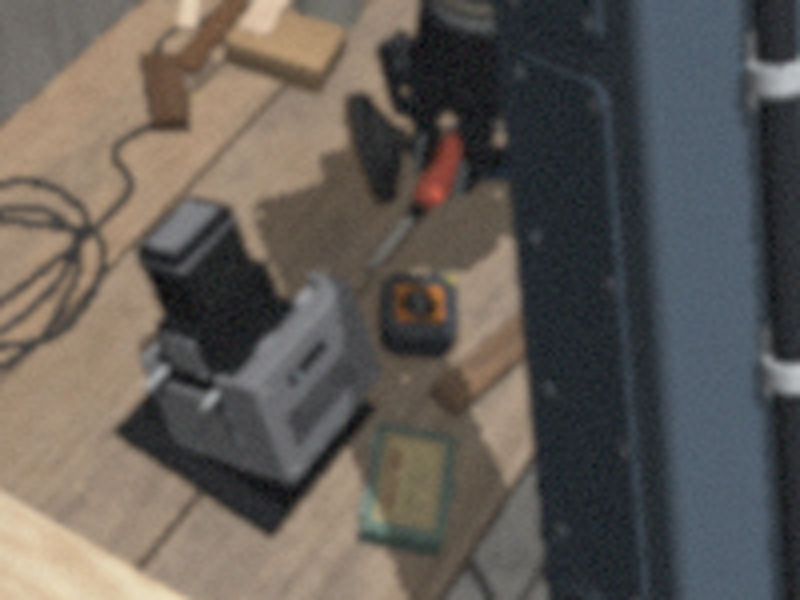

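Run:
```python
from h import *
w=ld('w12');s=ld('scene12') if 0 else ld('s12')
print(tri(w,(232,12.5),s,(293,216)));print(tri(w,(232,12.5),s,(292.3,217)))
print('ferrule',tri(w,(245.5,150),s,(200+418/4,150+210/4)))
print(onz(w,232,12.5,.113))
# foot edge in w12: black corner
print(onz(w,184,16,.008), onz(w,365,2,.008))
```

```text
(array([ 0.4242867 , -0.05628299,  0.11517011]), np.float64(0.005373110075585829))
(array([ 0.42478232, -0.0550961 ,  0.1114166 ]), np.float64(0.004173598466515011))
ferrule (array([ 0.42164291, -0.1129786 ,  0.11981799]), np.float64(0.006691760618093109))
[ 0.42676099 -0.05474874  0.113     ]
[ 0.39004411 -0.02537483  0.008     ] [ 0.52136893 -0.03299557  0.008     ]
```

Emit:
{"api": "step_arm", "payload": {
  "motion": [
    [0, [-0.002, 0.01, -0.002], 0],
    [0, [-0.002, 0.03, -0.002], 0],
    [0, [-0.001, 0.045, -0.002], 0],
    [0, [-0.001, 0.06, -0.002], 0],
    [0, [-0.001, 0.06, -0.002], 0]
  ]
}}

```text
time_s: 11.38
tool_pos: [0.4244, -0.1219, 0.1135]
tool_rot: [0.468, -0.517, 0.541, -0.47]
force: [-6.4, -22.9, 4.4]
opening: 0.295
```

Run:
```python
from h import *
c=snap('wrist','w13');s=snap('scene','s13'); o=arm.get_obs(); print(o['time_s'],o['tool_pos'],o['force'],o['opening'])
i=cv2.imread('pics/w13.png');cv2.imwrite('pics/w13b.png',cv2.resize(i[0:200,130:396],(798,600),interpolation=cv2.INTER_CUBIC))
```

```text
11.475 [ 0.42426339 -0.1220087   0.11338411] [ -6.01605589 -22.24690605   5.21427067] 0.29818866141853656
```

View pics/w13b.png

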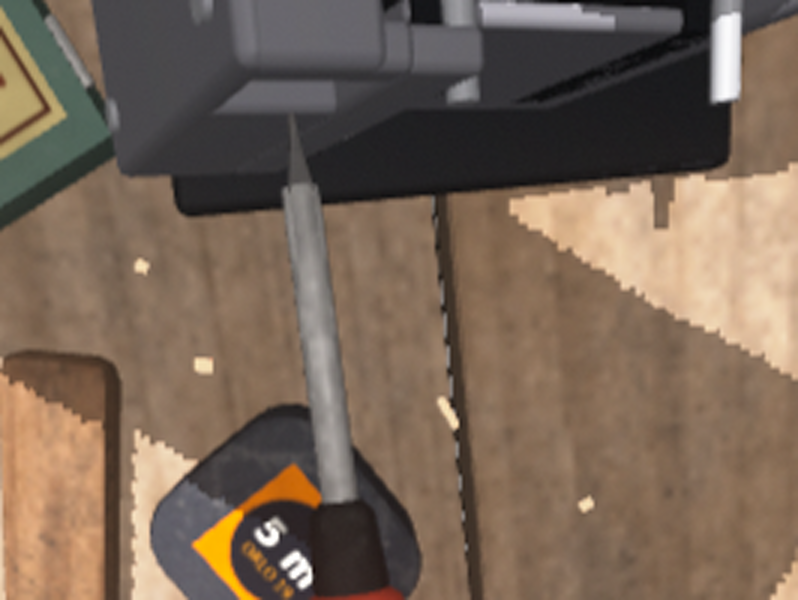

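Run:
```python
from h import *
w=ld('w13')
for p in [(293,118),(220,110),(335,110),(250,80),(338,80)]:
    u,v=130+p[0]/3,p[1]/3; o,d=ray(w,u,v); print(p,(o+d*(-.0234-o[1])/d[1]).round(4),(o+d*(-.025-o[1])/d[1]).round(4))
i=cv2.imread('pics/w13.png');cv2.imwrite('pics/w13c.png',cv2.resize(i[0:75,170:270],(800,600),interpolation=cv2.INTER_CUBIC))
i=cv2.imread('pics/s13.png');cv2.imwrite('pics/s13b.png',cv2.resize(i[150:300,200:400],(800,600),interpolation=cv2.INTER_CUBIC))
```

```text
(293, 118) [ 0.4247 -0.0234  0.0997] [ 0.425  -0.025   0.1089]
(220, 110) [ 0.4151 -0.0234  0.1123] [ 0.4159 -0.025   0.1208]
(335, 110) [ 0.4313 -0.0234  0.1017] [ 0.4312 -0.025   0.1108]
(250, 80) [ 0.421  -0.0234  0.1278] [ 0.4215 -0.025   0.1353]
(338, 80) [ 0.432  -0.0234  0.1216] [ 0.4319 -0.025   0.1295]
```

View pics/w13c.png

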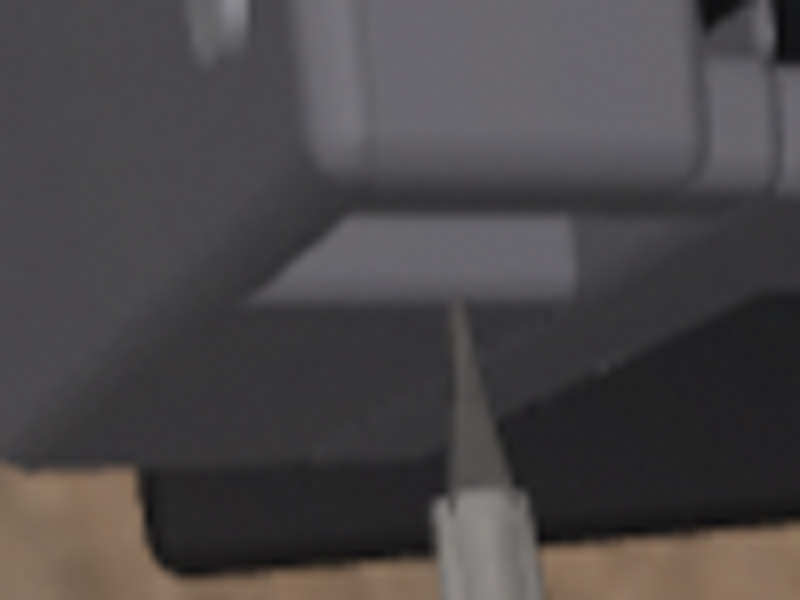

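View pics/s13b.png

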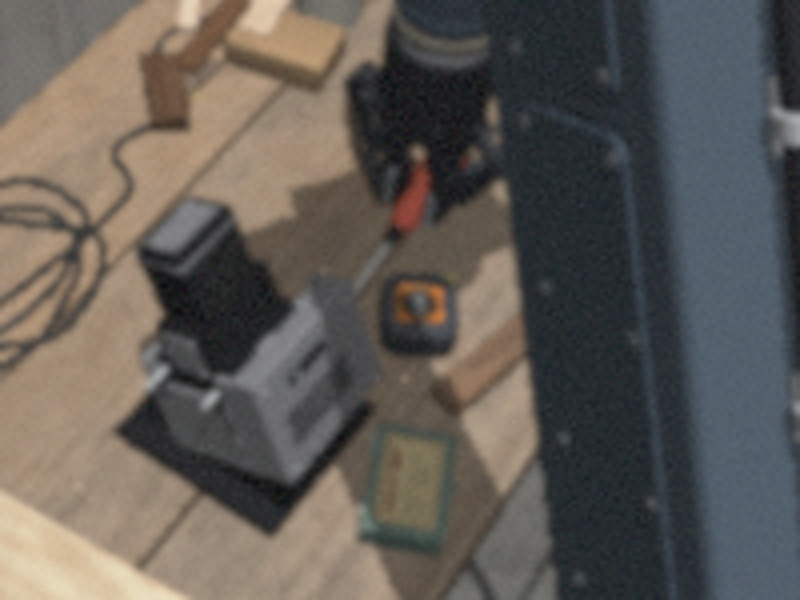

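Emit:
{"api": "step_arm", "payload": {
  "motion": [
    [0, [-0.003, -0.016, 0.0], 0],
    [0, [-0.003, -0.016, 0.011], 0],
    [0, [-0.003, -0.016, 0.011], 0]
  ]
}}

```text
time_s: 11.85
tool_pos: [0.4219, -0.1332, 0.1221]
tool_rot: [0.468, -0.518, 0.541, -0.47]
force: [0.2, 1.1, -1.0]
opening: 0.293
```

Run:
```python
from h import *
c=snap('wrist','w14');s=snap('scene','s14'); t=snap('top','t14');o=arm.get_obs(); print(o['time_s'],o['tool_pos'],o['force'],o['opening'])
i=cv2.imread('pics/w14.png');cv2.imwrite('pics/w14b.png',cv2.resize(i[0:300,130:396],(532,600),interpolation=cv2.INTER_CUBIC))
i=cv2.imread('pics/s14.png');cv2.imwrite('pics/s14b.png',cv2.resize(i[170:245,260:340],(640,600),interpolation=cv2.INTER_CUBIC))
```

```text
12.0 [ 0.42170514 -0.13315828  0.12159206] [-0.43601611  0.15061864 -1.2190322 ] 0.29301032835832513
```

View pics/w14b.png

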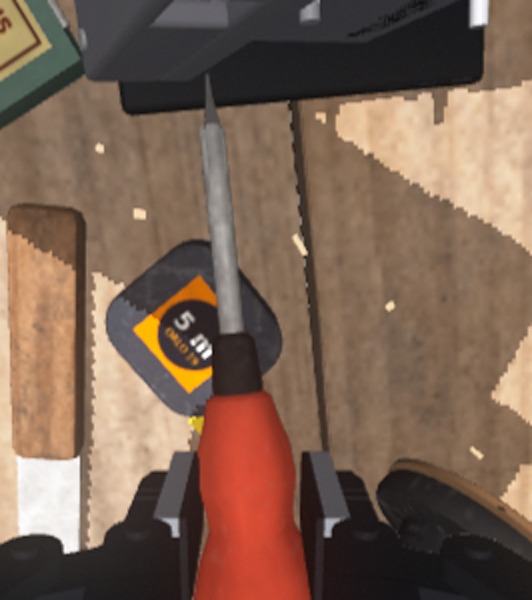

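View pics/s14b.png

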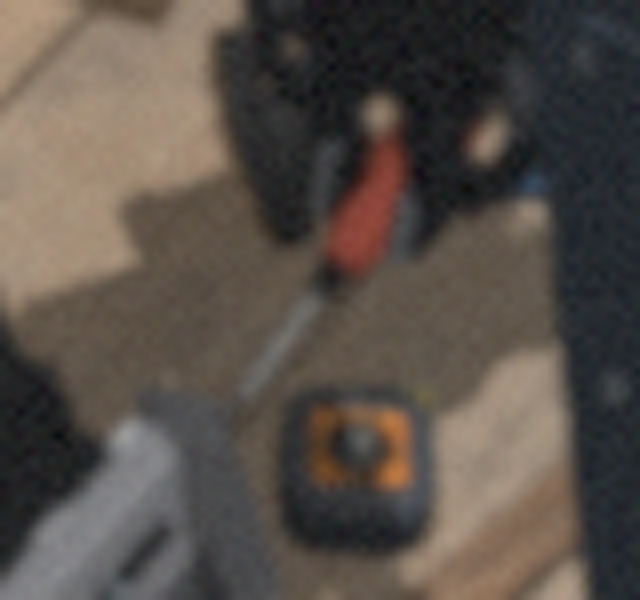

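Run:
```python
from h import *
w=ld('w14');s=ld('s14')
print(tri(w,(234.5,37.5),s,(289.75,219.75)))
print(tri(w,(247.5,167.5),s,(300.25,205.6)))
# calibrate offset scene vs wrist with tape centre: 
print('tape tri', tri(w,(130+183/2,322/2),s,(260+358/8,170+445/8)))
for z in (.1,.105,.11,.115,.12):
    X=onz(w,234.5,37.5,z);print(z,X.round(4),proj(s,X).round(1))
```

```text
(array([ 0.42334884, -0.03711512,  0.11860712]), np.float64(0.005132078034094621))
(array([ 0.42272638, -0.09372358,  0.12361662]), np.float64(0.003207338345568113))
tape tri (array([ 0.40257511, -0.10497976,  0.03608518]), np.float64(0.0005583947147917558))
0.1 [ 0.4255 -0.0328  0.1   ] [286.8 224.4]
0.105 [ 0.4255 -0.0337  0.105 ] [287.1 223.1]
0.11 [ 0.4256 -0.0346  0.11  ] [287.4 221.7]
0.115 [ 0.4257 -0.0355  0.115 ] [287.7 220.4]
0.12 [ 0.4257 -0.0364  0.12  ] [288. 219.]
```

Emit:
{"api": "step_arm", "payload": {
  "motion": [
    [0, [0, 0.008, 0.001], 0],
    [0, [0, 0.014, 0.001], 0],
    [0, [0.001, 0.02, 0.001], 0],
    [0, [0.001, 0.026, 0.001], 0]
  ]
}}

```text
time_s: 12.5
tool_pos: [0.4248, -0.1174, 0.1233]
tool_rot: [0.47, -0.513, 0.542, -0.471]
force: [0.3, -0.4, -0.9]
opening: 0.289
```

Run:
```python
from h import *
c=snap('wrist','w15');o=arm.get_obs(); print(o['time_s'],o['tool_pos'],o['force'],o['opening'])
i=cv2.imread('pics/w15.png');cv2.imwrite('pics/w15b.png',cv2.resize(i[0:150,150:350],(800,600),interpolation=cv2.INTER_CUBIC))
```

```text
12.55 [ 0.42358766 -0.11475955  0.12289176] [ 0.01144078  0.01206289 -0.54552001] 0.2862517856863789
```

View pics/w15b.png

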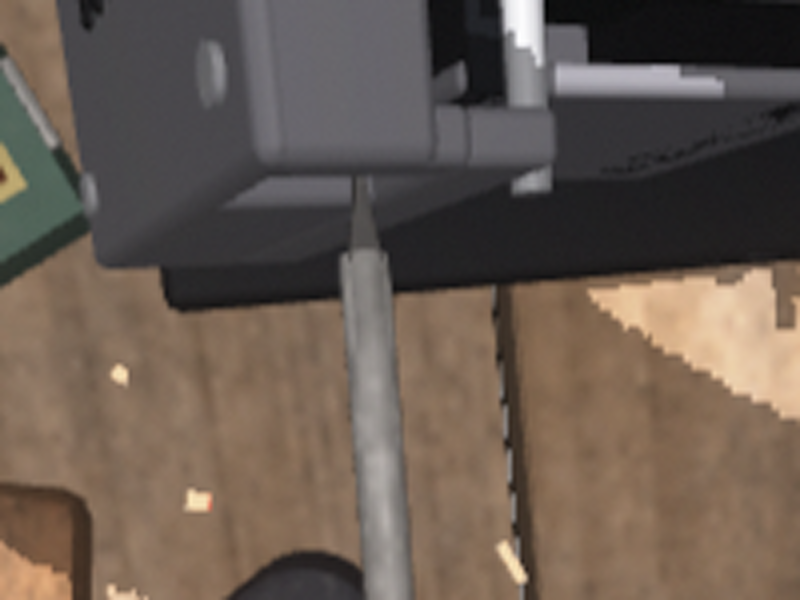

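Run:
```python
from h import *
w=ld('w15')
for z in (.105,.11,.115,.12): print(onz(w,240.2,44.5,z).round(4))
def fp(u,v,y0=-.0234):
    o,d=ray(w,u,v); return (o+d*(y0-o[1])/d[1]).round(4)
print(fp(150+225/4,206/4),fp(150+372/4,206/4), 'upper edge', fp(150+262/4,176/4))
print('shaft at', [onz(w,150+380/4,400/4,.12).round(4),onz(w,150+366/4,260/4,.115).round(4)])
```

```text
[ 0.4302 -0.0212  0.105 ]
[ 0.4302 -0.022   0.11  ]
[ 0.4302 -0.0227  0.115 ]
[ 0.4301 -0.0235  0.12  ]
[ 0.4143 -0.0234  0.1115] [ 0.4312 -0.0234  0.097 ] upper edge [ 0.4202 -0.0234  0.1283]
shaft at [array([ 0.4293, -0.0466,  0.12  ]), array([ 0.4297, -0.0312,  0.115 ])]
```

Emit:
{"api": "step_arm", "payload": {
  "motion": [
    [0, [-0.005, 0.0, -0.001], 0],
    [0, [-0.005, 0.01, -0.001], 0],
    [0, [-0.005, 0.018, -0.001], 0],
    [0, [-0.005, 0.022, -0.001], 0]
  ],
  "squeeze": 80
}}

```text
time_s: 13.05
tool_pos: [0.42, -0.0983, 0.1222]
tool_rot: [0.469, -0.516, 0.541, -0.47]
force: [-0.2, -4.1, -0.6]
opening: 0.275
```

Run:
```python
from h import *
c=snap('wrist','w16');o=arm.get_obs(); print(o['time_s'],o['tool_pos'],o['force'],o['opening'])
i=cv2.imread('pics/w16.png');cv2.imwrite('pics/w16b.png',cv2.resize(i[0:150,150:350],(800,600),interpolation=cv2.INTER_CUBIC))
```

```text
13.1 [ 0.41990349 -0.09798727  0.12221856] [-1.13806326 -2.66752721 -0.02435604] 0.2763375280791029
```

View pics/w16b.png

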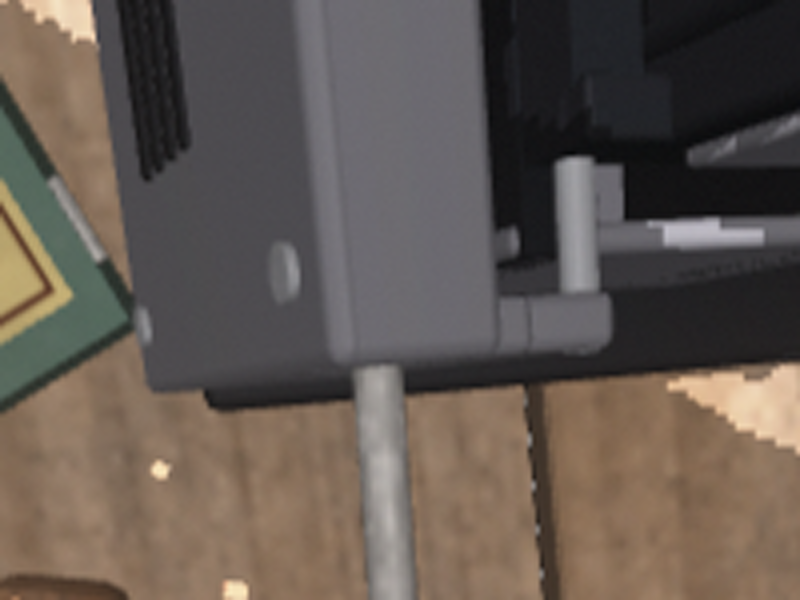

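Emit:
{"api": "step_arm", "payload": {
  "motion": [
    [0, [0, 0.008, 0], 0],
    [0, [0.001, 0.016, 0], 0],
    [0, [0.001, 0.024, 0], 0],
    [0, [0.001, 0.03, 0], 0],
    [0, [0.001, 0.034, 0], 0]
  ]
}}

```text
time_s: 13.72
tool_pos: [0.4226, -0.0757, 0.123]
tool_rot: [0.471, -0.511, 0.543, -0.471]
force: [-5.2, -22.6, 3.3]
opening: 0.273
```

Run:
```python
from h import *
c=snap('wrist','w17');o=arm.get_obs(); print(o['time_s'],o['tool_pos'],o['force'],o['opening'])
i=cv2.imread('pics/w17.png');cv2.imwrite('pics/w17b.png',cv2.resize(i[0:384,150:350],(312,600),interpolation=cv2.INTER_CUBIC))
```

```text
13.775 [ 0.42253734 -0.07573312  0.12307777] [ -5.25169473 -16.79996401   2.54566668] 0.27683915303766904
```

View pics/w17b.png

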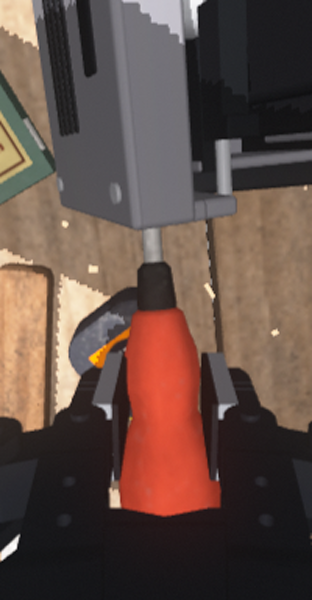

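Run:
```python
from h import *
w=ld('w17')
for z in (.118,.122,.126): print(onz(w,150+155/1.5625,263/1.5625,z).round(4))
w=ld('w14')
for z in (.116,.12,.124): print(onz(w,247.5,167.5,z).round(4), onz(w,234.5,37.5,.112).round(4))
```

```text
[ 0.425  -0.0372  0.118 ]
[ 0.425  -0.0362  0.122 ]
[ 0.4251 -0.0353  0.126 ]
[ 0.4239 -0.0945  0.116 ] [ 0.4256 -0.035   0.112 ]
[ 0.424  -0.0936  0.12  ] [ 0.4256 -0.035   0.112 ]
[ 0.4241 -0.0927  0.124 ] [ 0.4256 -0.035   0.112 ]
```

Emit:
{"api": "step_arm", "payload": {
  "motion": [
    [0, [-0.002, -0.03, 0], 0],
    [0, [-0.003, -0.07, 0], 0],
    [0, [-0.004, -0.126, 0], 0],
    [0, [-0.004, -0.126, 0], 0],
    [0, [0.217, -0.126, 0], 0],
    [0, [0.217, -0.126, 0], 0],
    [0, [0.217, -0.126, 0], 0],
    [0, [0.217, -0.126, -0.08], 0],
    [0, [0.217, -0.126, -0.13], 0],
    [0, [0.217, -0.126, -0.13], 0]
  ]
}}

```text
time_s: 15.02
tool_pos: [0.582, -0.1668, 0.022]
tool_rot: [0.472, -0.515, 0.539, -0.47]
force: [-0.1, 0.1, -0.3]
opening: 0.271
```

Run:
```python
from h import *
c=snap('wrist','w18');o=arm.get_obs(); print(o['time_s'],o['tool_pos'],o['force'],o['opening'])
```

```text
15.075 [ 0.58384576 -0.16804277  0.02424999] [-0.05148906 -0.50306311  0.02750402] 0.2738544882351185
```

View pics/w18.png

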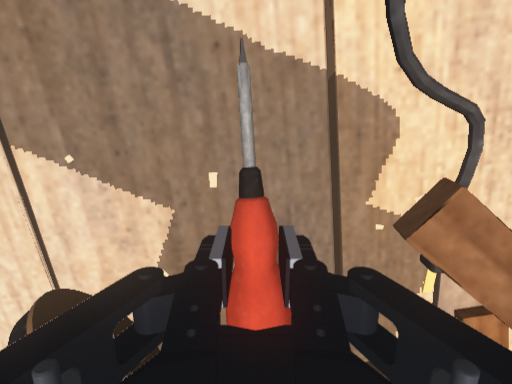

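Emit:
{"api": "step_arm", "payload": {
  "motion": [
    [0, [0, 0, -0.01], 0],
    [0, [0, 0, -0.018], 0],
    [0, [0, 0, -0.022], 0],
    [0, [0, 0, -0.022], 0]
  ],
  "squeeze": 30
}}

```text
time_s: 15.58
tool_pos: [0.5845, -0.1686, 0.0084]
tool_rot: [0.471, -0.513, 0.541, -0.471]
force: [-0.1, -1.5, 2.0]
opening: 0.276
```

Emit:
{"api": "step_arm", "payload": {
  "motion": [
    [0, [0, 0, -0.003], 0],
    [0, [0, 0, -0.004], 0],
    [30, [0, 0, -0.004], 0],
    [45, [0, 0, -0.004], 0],
    [75, [0, 0, -0.004], 0],
    [75, [0, 0, 0.0], 0],
    [75, [0, 0, 0.05], 0],
    [75, [0, 0, 0.15], 0],
    [100, [-0.05, 0, 0.26], 0],
    [100, [-0.05, 0, 0.26], 0]
  ]
}}

```text
time_s: 16.82
tool_pos: [0.547, -0.1689, 0.2067]
tool_rot: [0.471, -0.511, 0.543, -0.471]
force: [-0.0, -0.1, -1.1]
opening: 0.997
```

Run:
```python
from h import *
c=snap('wrist','w19');o=arm.get_obs(); print(o['time_s'],o['tool_pos'],o['force'],o['opening'],o['qpos'])
```

```text
16.875 [ 0.54734021 -0.16948942  0.21069494] [-1.1363924   0.2291251   2.18421796] 0.9982959568721729 [-0.48720332  0.46662164  1.61944197 -0.01803433  1.00886446 -0.36613205]
```

View pics/w19.png

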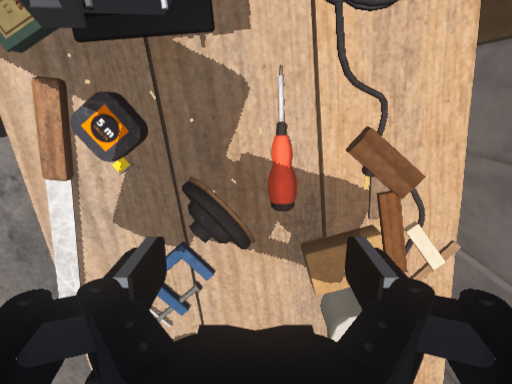

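Emit:
{"api": "step_arm", "payload": {
  "motion": [
    [100, [-0.02, 0.05, 0.12], 0],
    [100, [-0.05, 0.18, 0.12], 0],
    [100, [-0.05, 0.18, 0.12], 0],
    [100, [-0.05, 0.18, 0.12], 0],
    [100, [-0.05, 0.18, 0.12], 0]
  ]
}}

```text
time_s: 17.5
tool_pos: [0.5099, -0.0345, 0.3007]
tool_rot: [0.471, -0.509, 0.544, -0.472]
force: [0.4, 0.1, 0.7]
opening: 1.0
```

Run:
```python
from h import *
from scipy.spatial.transform import Rotation as R
c=snap('wrist','w20');o=arm.get_obs(); print(o['time_s'],o['tool_pos'],o['force'],o['opening'])
z=R.from_quat(o['tool_rot']).as_matrix()[:,2];print(np.degrees(np.arctan2(z[1],z[0])))
i=cv2.imread('pics/w20.png');cv2.imwrite('pics/w20b.png',cv2.resize(i,(800,600),interpolation=cv2.INTER_CUBIC))
```

```text
17.55 [ 0.51000249 -0.03513563  0.30036581] [-0.49079581  0.03317486  0.07463383] 1.0023745432549793
-6.394106545587427
```

View pics/w20b.png

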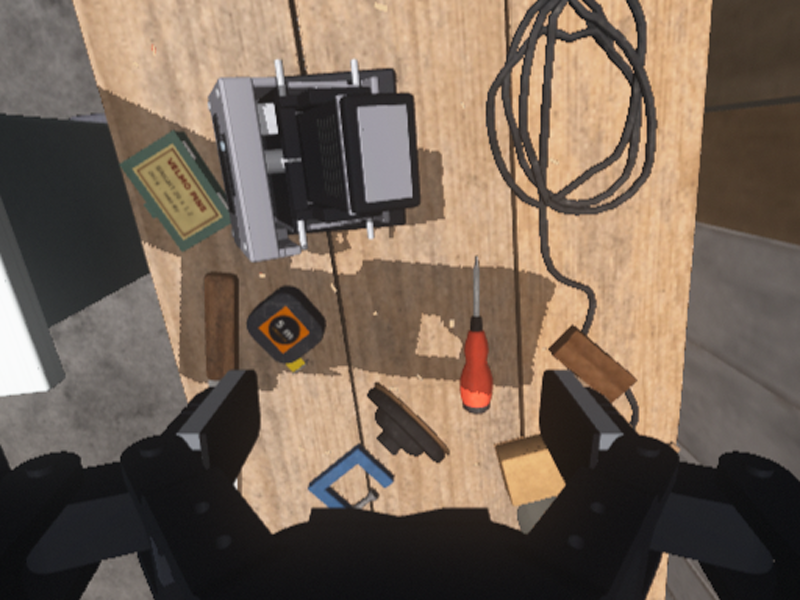

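Run:
```python
from h import *
w=ld('w20');t=ld('t14');t=ld('top0')
def label(c,x0,x1,y0,y1,lo):
    g=cv2.cvtColor(c['pixels'],cv2.COLOR_RGB2GRAY)[y0:y1,x0:x1]
    m=(g>lo).astype(np.uint8);cs,_=cv2.findContours(m,cv2.RETR_EXTERNAL,cv2.CHAIN_APPROX_NONE)
    k=max(cs,key=cv2.contourArea);r=cv2.minAreaRect(k);b=cv2.boxPoints(r)+[x0,y0];print(r[1],cv2.contourArea(k));return b
W=label(w,221,266,60,134,95);T=label(t,218,239,189,201,90)
print(W,T)
# order by (world) : match sort
def order(c,b):
    P=np.array([onz(c,*p,.18) for p in b]); 
    m=P.mean(0);a=np.arctan2(P[:,1]-m[1],P[:,0]-m[0]);return b[np.argsort(a)]
W=order(w,W);T=order(t,T)
X=[]
for a,b in zip(T,W):
    x,e=tri(t,a,w,b);X.append(x);print(x.round(4),round(e,4))
print(np.mean(X,0))
```

```text
(61.69994354248047, 31.491195678710938) 1808.0
(10.0, 20.0) 174.5
[[228.13705063  67.91878128]
 [259.54821396  65.67512894]
 [263.94415665 127.21827698]
 [232.53299332 129.46192932]] [[218. 190.]
 [238. 190.]
 [238. 200.]
 [218. 200.]]
[0.5013 0.0104 0.1724] 0.0009
[0.5271 0.01   0.176 ] 0.0024
[ 0.5407  0.073  -0.0159] 0.0027
[0.503  0.0617 0.1476] 0.0021
[0.51802876 0.03876465 0.12003425]
```

Run:
```python
from h import *
w=ld('w20');t=ld('top0')
g=cv2.cvtColor(t['pixels'],cv2.COLOR_RGB2GRAY);print(g[186:204,213:243])
```

```text
[[162 171 164 166 162 158 160 166 173 168 165 170 167 165 157 171 170 174
  185 114  90  94 107 110 108 107 110 107  97  97]
 [177 171 167 176 178 180 193 192 187 195 192 185 182 178 179 177 187 184
  110  81  95  91  95  96  98 102  93  91  92  97]
 [190 187 183 153 103  96  91  90  92  91  96 148 161 154 146 146 153 154
  119 108 111 115 106 109 106 110 115 108 101 101]
 [192 193 198  94  25  27  26  15  14  20  16  12   6   8  17   7  16  15
   20  21  16  18  26  22  23  33  29  73 105 113]
 [188 195 212 109  34  42 190 152 128 136 143 132 128 125  98  76  64  63
   62  56  54  55  22  14  16  18  22  48 107 116]
 [184 193 199  88  15  65 158 166 166 163 162 165 167 164 168 175 169 174
  175 169 174 176 180 175 203  81  27  26 100 111]
 [183 190 191  82  20 103 162 164 161 160 162 161 160 158 163 159 159 161
  162 163 160 159 162 163 181  76  16  36  94  96]
 [127 143 100  46  24 103 153 157 153 154 154 156 155 155 159 156 151 157
  159 155 157 157 160 160 189  84  19  52 100 104]
 [ 51  53  40  36  28 105 154 161 161 154 161 158 152 158 158 154 159 158
  157 161 159 163 160 158 
[... 450 characters left out ...]
159 160 158 157 159 159
  157 158 157 159 161 163 134  54  16  42  68  69]
 [ 47  16  18  31  15 159 177 172 172 174 169 163 168 164 166 164 164 162
  161 163 159 160 164 166 130  51  14  65  81  81]
 [ 66  34  23  32  25  88  87  80  88  90  87 140 152 151 149 146 151 138
  202 221 209 211 203 218 173  67  17  36  19  12]
 [ 67  25  26  30  30  23  22  21  23  14  19  10  14  14  16  14  14  12
    7   5   7   0   9   5  16  20  20  10  16  14]
 [ 54  20  52  40  41  37  40  36  32  34  34  33  34  35  36  31  23  31
   26  28  27  26  34  24  20  31  28   8  18  22]
 [113  17  34  17   8   5  10  11   9   9  13  14   8  10  17   9  11   8
   17  15  13  20  19  20  29  30  25   9  17   6]]
```

Run:
```python
from h import *
w=ld('w20');t=ld('top0')
for p in [(227.9,195.1),(227.9,194.6),(228.3,195.3)]: print(tri(t,p,w,(246.04,97.57)))
for z in (.18,.185,.19,.195): print(z,onz(w,246.04,97.57,z).round(4),onz(t,227.9,195.1,z).round(4))
W=[(228.1,67.9),(259.5,65.7),(263.9,127.2),(232.5,129.5)]
P=np.array([onz(w,*p,.187) for p in W]);print(P.round(4));print([np.linalg.norm(P[i]-P[i-1]).round(4) for i in range(4)])
for a,b in((0,3),(1,2)): d=P[a]-P[b];print(np.degrees(np.arctan2(d[1],d[0])))
```

```text
(array([0.51577215, 0.03583656, 0.14330027]), np.float64(0.0009991062419165155))
(array([0.51600663, 0.03565715, 0.15423909]), np.float64(9.393177886794149e-05))
(array([0.51601571, 0.03556093, 0.12929575]), np.float64(0.0006735368782286254))
0.18 [0.5158 0.0359 0.18  ] [0.5131 0.0345 0.18  ]
0.185 [0.5158 0.036  0.185 ] [0.5128 0.0343 0.185 ]
0.19 [0.5157 0.036  0.19  ] [0.5125 0.0341 0.19  ]
0.195 [0.5157 0.0361 0.195 ] [0.5122 0.0338 0.195 ]
[[0.5045 0.0595 0.187 ]
 [0.529  0.0585 0.187 ]
 [0.5276 0.011  0.187 ]
 [0.5016 0.0122 0.187 ]]
[np.float64(0.0475), np.float64(0.0246), np.float64(0.0475), np.float64(0.0261)]
86.50182694048347
88.31126338914201
```

Run:
```python
from h import *
s=ld('scene0');i=cv2.cvtColor(s['pixels'],cv2.COLOR_RGB2BGR)[192:222,228:268]
cv2.imwrite('pics/s0d.png',cv2.resize(i,(800,600),interpolation=cv2.INTER_CUBIC))
```

```text
(no output)
```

View pics/s0d.png

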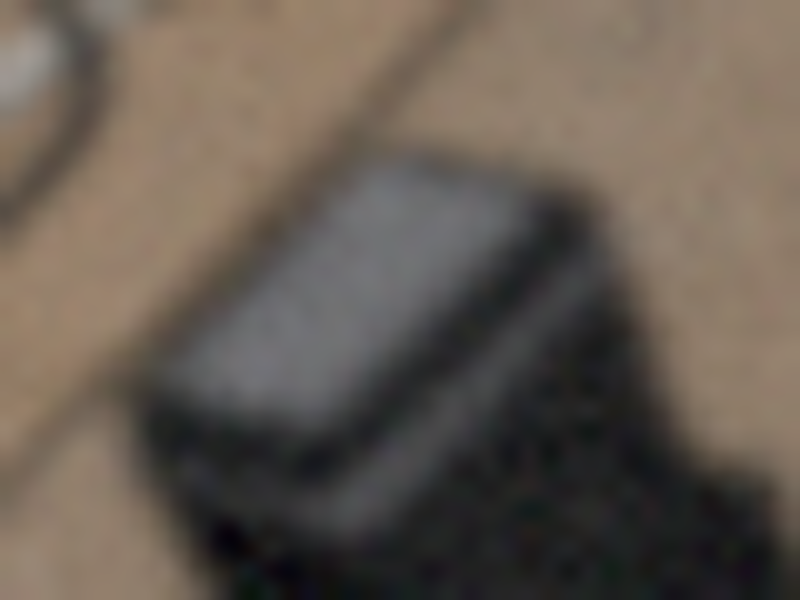

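Run:
```python
from h import *
from scipy.optimize import least_squares
w=ld('w20');t=ld('top0');s=ld('scene0')
p=[(w,(246,97.6)),(t,(227.9,195.1)),(s,(245.,206.))]
r=least_squares(lambda X:np.concatenate([proj(c,X)-q for c,q in p]),[.514,.035,.18]);print(r.x.round(4),r.fun.round(2))
# scene bias check: tape & driver tip initial & board corner
print(onz(s,190+459/4-.4,160+263/4-.4,.028), 'tape top est .4003,-.1167')
for z in (.165,.175,.185,.195): print(z, proj(s,(.5145,.0352,z)))
```

```text
[0.5156 0.0358 0.1817] [-0.19  0.15 -0.57 -1.06  0.49  0.15]
[ 0.4062928  -0.11141511  0.028     ] tape top est .4003,-.1167
0.165 [246.032835   210.35589949]
0.175 [245.99696599 207.87269159]
0.185 [245.96055045 205.35164694]
0.195 [245.92357578 202.79189413]
```

Emit:
{"api": "step_arm", "payload": {
  "motion": [
    [100, [-0.007, 0.094, 0], 0.049],
    [100, [-0.007, 0.094, 0], 0.049],
    [100, [-0.007, 0.094, -0.07], 0.049],
    [100, [-0.007, 0.094, -0.14], 0.049],
    [100, [-0.007, 0.094, -0.19], 0.049],
    [100, [-0.007, 0.094, -0.19], 0.049]
  ]
}}

```text
time_s: 18.3
tool_pos: [0.5028, 0.0342, 0.1548]
tool_rot: [0.491, -0.494, 0.524, -0.49]
force: [0.5, -0.5, 0.2]
opening: 1.0
```

Run:
```python
from h import *
c=snap('wrist','w21');s=snap('scene','s21');o=arm.get_obs(); print(o['time_s'],o['tool_pos'],o['force'],o['opening'])
i=cv2.imread('pics/s21.png')[150:290,200:340];cv2.imwrite('pics/s21b.png',cv2.resize(i,(600,600),interpolation=cv2.INTER_CUBIC))
```

```text
18.4 [0.50566497 0.03431031 0.15804326] [0.94912547 0.46725591 0.53296628] 0.9984990284374915
```

View pics/w21.png

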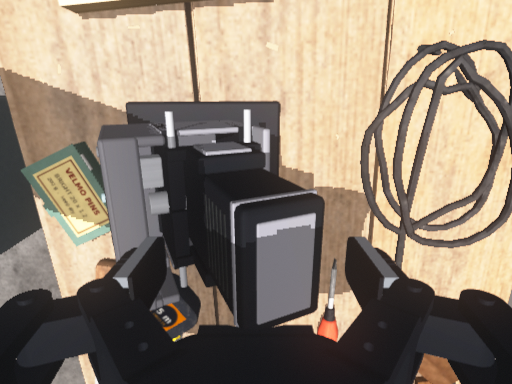

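View pics/s21b.png

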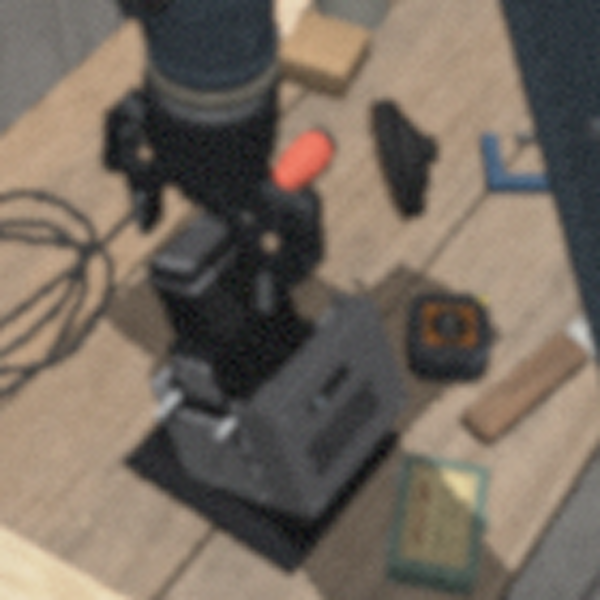

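Run:
```python
from h import *
for f,(x0,x1,y0,y1) in {'w21':(170,340,140,335),'w20':(200,285,45,145)}.items():
    i=cv2.cvtColor(ld(f)['pixels'],cv2.COLOR_RGB2BGR)[y0:y1,x0:x1];i=cv2.convertScaleAbs(i,alpha=2,beta=20)
    k=600/(y1-y0);cv2.imwrite(f'pics/{f}z.png',cv2.resize(i,None,fx=k,fy=k,interpolation=cv2.INTER_CUBIC));print(f,k)
```

```text
w21 3.076923076923077
w20 6.0
```

View pics/w21z.png

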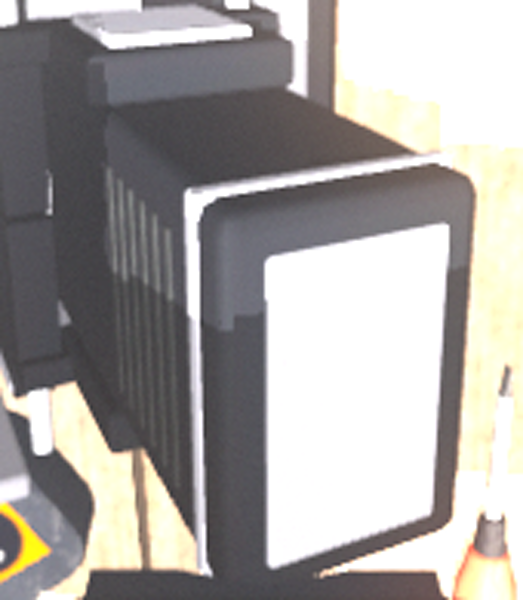

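View pics/w20z.png

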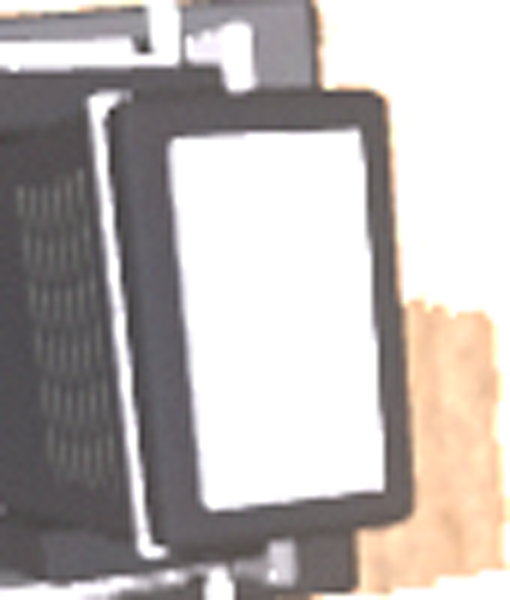

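Run:
```python
from h import *
a=ld('w21');b=ld('w20')
A=[(266,257),(448,225),(432,518),(270,568)];B=[(170,140),(361,130),(384,490),(208,508)]
X=[]
for p,q in zip(A,B):
    x,e=tri(a,(170-.3+p[0]/3.077,140-.3+p[1]/3.077),b,(200-.4+q[0]/6,45-.4+q[1]/6));X.append(x);print(x.round(4),round(e,5))
X=np.array(X);print('c',X.mean(0));
print('sizes',[np.linalg.norm(X[i]-X[i-1]).round(4) for i in range(4)])
dx=(X[1]-X[0]+X[2]-X[3]);dy=(X[0]-X[3]+X[1]-X[2]);print('tilt',np.degrees(np.arctan2(-dx[2],dx[0])),'yaw',np.degrees(np.arctan2(dy[1],dy[0]))-90)
```

```text
[0.5042 0.0596 0.1865] 0.00023
[0.5297 0.0588 0.1767] 0.0004
[0.528  0.0108 0.1769] 2e-05
[0.503  0.0122 0.1872] 0.00014
c [0.51623812 0.03532332 0.18184387]
sizes [np.float64(0.0474), np.float64(0.0272), np.float64(0.0481), np.float64(0.0271)]
tilt 21.707102564168807 yaw -1.6998268360923134
```

Emit:
{"api": "step_arm", "payload": {
  "motion": [
    [100, [0, 0.001, -0.02], 0],
    [100, [0, 0.001, -0.024], 0],
    [40, [0, 0.001, -0.024], 0],
    [0, [0, 0.001, -0.024], 0],
    [0, [0, 0.001, -0.024], 0],
    [0, [0, 0.001, -0.024], 0]
  ],
  "squeeze": 40
}}

```text
time_s: 19.15
tool_pos: [0.506, 0.0351, 0.141]
tool_rot: [0.489, -0.491, 0.527, -0.492]
force: [0.2, 0.1, 5.5]
opening: 0.642
```

Run:
```python
from h import *
c=snap('wrist','w22');o=arm.get_obs(); print(o['time_s'],o['tool_pos'],o['force'],o['torque'],o['opening'],o['opening']*85)
```

```text
19.2 [0.50592772 0.03510011 0.14100801] [ 0.80905059 -0.51731894  5.7084897 ] [ 0.02813483  0.63536632 -0.00983024] 0.6377213997559917 54.2063189792593
```

View pics/w22.png

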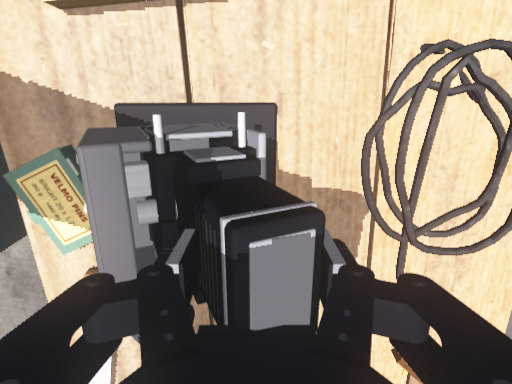

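Emit:
{"api": "step_arm", "payload": {
  "motion": [
    [0, [0, 0.01, 0], 0],
    [0, [0, 0.018, -0.001], 0],
    [0, [0, 0.025, -0.003], 0],
    [0, [0, 0.031, -0.004], 0],
    [0, [0, 0.031, -0.004], 0]
  ],
  "squeeze": 60
}}

```text
time_s: 19.82
tool_pos: [0.5067, 0.049, 0.1428]
tool_rot: [0.498, -0.482, 0.528, -0.491]
force: [-5.0, -31.5, 32.3]
opening: 0.621
```

Run:
```python
from h import *
c=snap('wrist','w23');s=snap('scene','s23');o=arm.get_obs(); print(o['time_s'],o['tool_pos'],o['force'],o['torque'],o['opening'],o['opening']*85)
i=cv2.imread('pics/s23.png')[150:290,200:340];cv2.imwrite('pics/s23b.png',cv2.resize(i,(600,600),interpolation=cv2.INTER_CUBIC))
```

```text
19.925 [0.50673626 0.04900781 0.14277553] [ -4.39944011 -32.00092488  32.70423111] [-5.90710215  3.2848734   0.93898081] 0.626114308589579 53.21971623011421
```

View pics/w23.png

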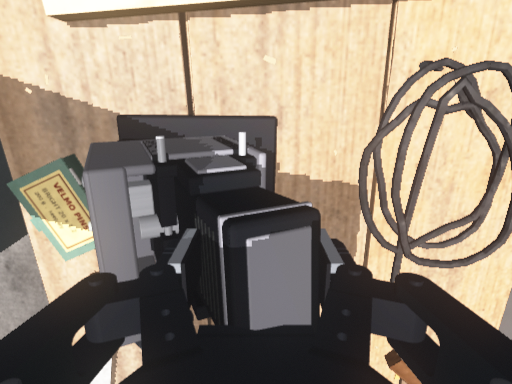

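View pics/s23b.png

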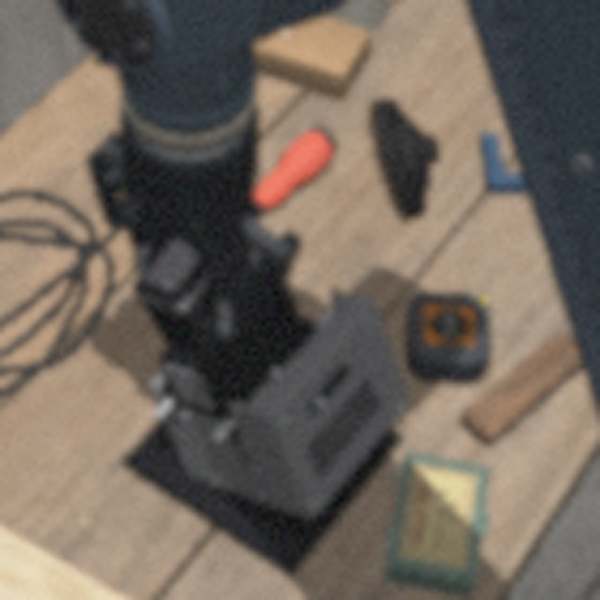

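Emit:
{"api": "step_arm", "payload": {
  "motion": [
    [0, [0, 0.01, 0], 0],
    [0, [0, 0.015, -0.002], 0],
    [0, [0, 0.02, -0.004], 0],
    [0, [0, 0.024, -0.005], 0],
    [0, [0, 0.024, -0.005], 0]
  ],
  "squeeze": 25
}}

```text
time_s: 20.55
tool_pos: [0.5064, 0.054, 0.1434]
tool_rot: [0.51, -0.472, 0.529, -0.487]
force: [-6.9, -45.9, 29.5]
opening: 0.621
```

Run:
```python
from h import *
from scipy.spatial.transform import Rotation as R
c=snap('wrist','w24');o=arm.get_obs(); print(o['time_s'],o['tool_pos'],o['force'],o['torque'],o['opening'],o['opening']*85); print(R.from_quat(o['tool_rot']).as_matrix().round(3))
i=cv2.cvtColor(c['pixels'],cv2.COLOR_RGB2BGR);i=cv2.convertScaleAbs(i,alpha=1.6,beta=10);cv2.imwrite('pics/w24b.png',cv2.resize(i,(800,600),interpolation=cv2.INTER_CUBIC))
```

```text
20.6 [0.50638517 0.05396731 0.14336741] [ -6.596028   -45.49002148  29.01615352] [-8.08486275  3.1910049   0.72218143] 0.621680725239349 52.84286164534467
[[-0.005  0.034  0.999]
 [-0.997 -0.078 -0.003]
 [ 0.078 -0.996  0.034]]
```

View pics/w24b.png

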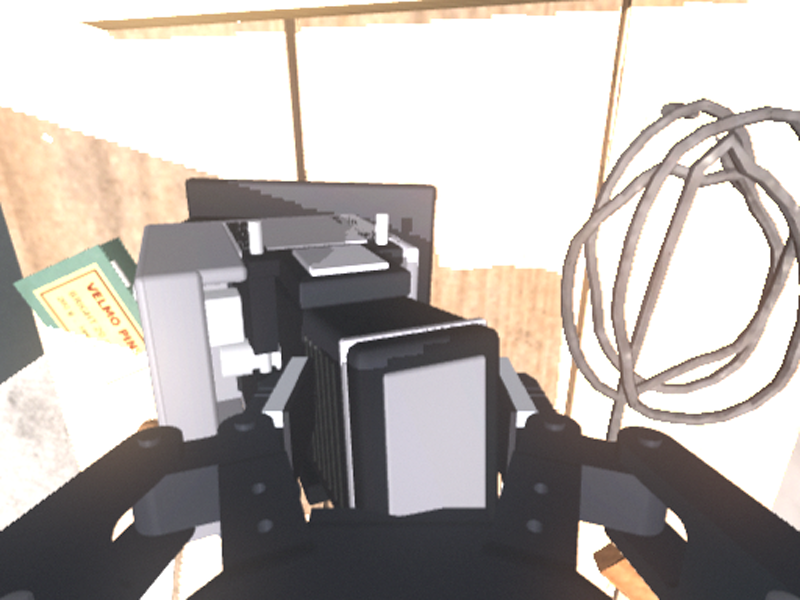

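```bash
cat >> h.py <<'E'
PIV=np.array([.4732,.0367,.0805])
yw=np.radians(-1.8);lean=np.radians(23)
YC=np.array([-np.sin(yw),np.cos(yw),0]);XH=np.array([np.cos(yw),np.sin(yw),0])
ZC=np.sin(lean)*XH+np.cos(lean)*np.array([0,0,1]);XC=np.cos(lean)*XH-np.sin(lean)*np.array([0,0,1])
def rockpt(x,y,z,th):  # pack coords about pivot, th>0 to +y
    y2=y*np.cos(th)+z*np.sin(th);z2=z*np.cos(th)-y*np.sin(th)
    return PIV+x*XC+y2*YC+z2*ZC
E
python3 - <<'E'
from h import *
w=ld('w21')
A=np.array([(266,257),(448,225),(432,518),(270,568)])
for p in A: print((170-.3+p[0]/3.077,140-.3+p[1]/3.077))
for q in [(-.0135,.024),(.0135,.024),(.0135,-.024),(-.0135,-.024)]: print(proj(w,rockpt(*q,.110,0)).round(1))
for f,c in (('w23',[(247,240),(314,228)]),('w24',[(385/1.5625,374/1.5625),(485/1.5625,357/1.5625)])):
    w=ld(f);print(f,c)
    for th in (6,8,10,12,14,16): print(th,proj(w,rockpt(-.0135,.024,.11,np.radians(th))).round(1),proj(w,rockpt(.0135,.024,.11,np.radians(th))).round(1))
E
```

```text
(np.float64(256.1478388040299), np.float64(223.2229119272018))
(np.float64(315.2963600909977), np.float64(212.82317192070195))
(np.float64(310.09649008774784), np.float64(308.0457913552161))
(np.float64(257.4478063048424), np.float64(324.29538511537214))
[257.1 223.3]
[314.9 212.1]
[309.4 307. ]
[257.5 324.8]
w23 [(247, 240), (314, 228)]
6 [247.2 245.4] [309.3 231.7]
8 [245.8 234.7] [308.1 221.9]
10 [244.2 223.9] [306.6 212.1]
12 [242.5 213.1] [305.  202.3]
14 [240.7 202.4] [303.2 192.6]
16 [238.7 191.8] [301.2 183. ]
w24 [(246.4, 239.36), (310.4, 228.48)]
6 [248.8 259.6] [309.9 245.2]
8 [247.6 249.1] [308.9 235.6]
10 [246.3 238.5] [307.6 226. ]
12 [244.8 227.9] [306.2 216.3]
14 [243.1 217.3] [304.7 206.7]
16 [241.4 206.8] [302.9 197.2]
```

Emit:
{"api": "step_arm", "payload": {
  "motion": [
    [0, [0, 0.012, 0], 0],
    [0, [0, 0.024, -0.002], 0],
    [0, [0, 0.032, -0.004], 0],
    [0, [0, 0.036, -0.005], 0]
  ],
  "squeeze": 20
}}

```text
time_s: 21.1
tool_pos: [0.5065, 0.0739, 0.1423]
tool_rot: [0.515, -0.468, 0.53, -0.485]
force: [-4.0, -20.5, 17.0]
opening: 0.624
```

Run:
```python
from h import *
from scipy.spatial.transform import Rotation as R
c=snap('wrist','w25');o=arm.get_obs(); print(o['time_s'],o['tool_pos'],o['force'],o['torque'],o['opening']*85); print(R.from_quat(o['tool_rot']).as_matrix().round(3)[:,1])
i=cv2.cvtColor(c['pixels'],cv2.COLOR_RGB2BGR);i=cv2.convertScaleAbs(i,alpha=1.6,beta=10);cv2.imwrite('pics/w25b.png',cv2.resize(i,(800,600),interpolation=cv2.INTER_CUBIC))
for th in (8,10,12,14,16): print(th,1.5625*proj(c,rockpt(-.0135,.024,.11,np.radians(th))).round(1),1.5625*proj(c,rockpt(.0135,.024,.11,np.radians(th))).round(1))
```

```text
21.15 [0.50645869 0.0743714  0.14221097] [ -2.33069163 -24.56463318  16.91384308] [-4.0212962   1.3555348  -0.37434973] 53.15889375915561
[ 0.032 -0.091 -0.995]
8 [387.1875 463.4375] [478.4375  437.03125]
10 [385.15625 447.8125 ] [476.71875 422.65625]
12 [383.125   432.03125] [474.6875  408.28125]
14 [380.78125 416.25   ] [472.5     393.90625]
16 [378.28125 400.46875] [470.    379.375]
```

View pics/w25b.png

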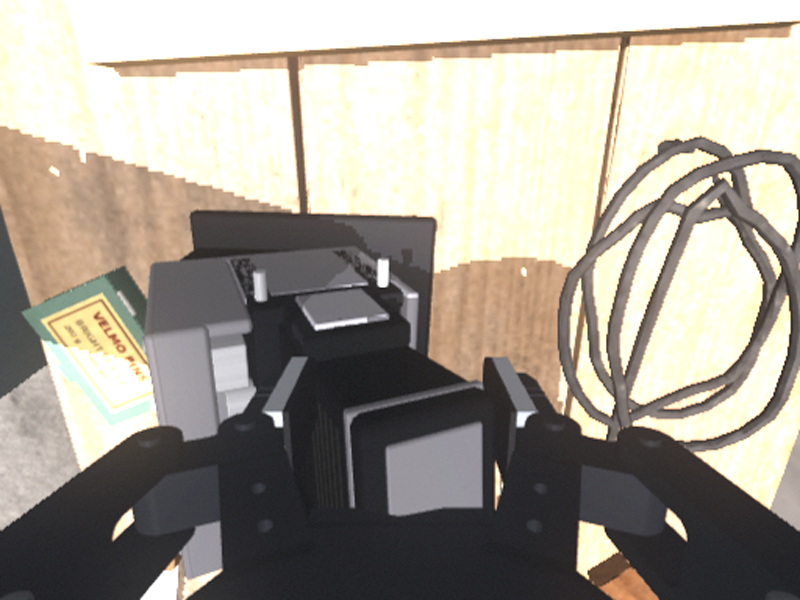

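Emit:
{"api": "step_arm", "payload": {
  "motion": [
    [75, [0, 0, 0], 0],
    [100, [0, -0.01, 0], 0],
    [100, [0, -0.02, 0.05], 0],
    [100, [0, -0.03, 0.14], 0],
    [100, [0, -0.03, 0.14], 0.5],
    [100, [0, -0.03, 0.14], 1.0],
    [100, [0, -0.03, 0.14], 1.0],
    [100, [0, -0.03, 0.14], 1.0],
    [100, [0, -0.03, 0.14], 1.0],
    [100, [0, -0.03, 0.14], 1.0]
  ]
}}

```text
time_s: 22.4
tool_pos: [0.5061, 0.0524, 0.2468]
tool_rot: [-0.685, 0.12, -0.187, 0.694]
force: [0.4, 0.4, 0.1]
opening: 1.002
```

Emit:
{"api": "step_arm", "payload": {
  "motion": [
    [100, [0, 0, 0], 0.15],
    [100, [0, 0, 0], 0.15],
    [100, [0, 0, 0], 0.15]
  ]
}}

```text
time_s: 22.78
tool_pos: [0.506, 0.0526, 0.2465]
tool_rot: [-0.694, 0.039, -0.104, 0.711]
force: [0.7, -0.7, 0.0]
opening: 0.999
```

Run:
```python
from h import *
from scipy.spatial.transform import Rotation as R
c=snap('wrist','w26');o=arm.get_obs(); print(o['time_s'],o['tool_pos'],o['force'],o['opening']*85); z=R.from_quat(o['tool_rot']).as_matrix()[:,2];print(np.degrees(np.arctan2(z[1],z[0])))
i=cv2.cvtColor(c['pixels'],cv2.COLOR_RGB2BGR);i=cv2.convertScaleAbs(i,alpha=1.4,beta=10);cv2.imwrite('pics/w26b.png',cv2.resize(i,(800,600),interpolation=cv2.INTER_CUBIC))
```

```text
22.825 [0.50596711 0.05259364 0.24648621] [-0.39219414 -0.52324307 -0.01680086] 85.07091000373137
78.44568512844768
```

View pics/w26b.png

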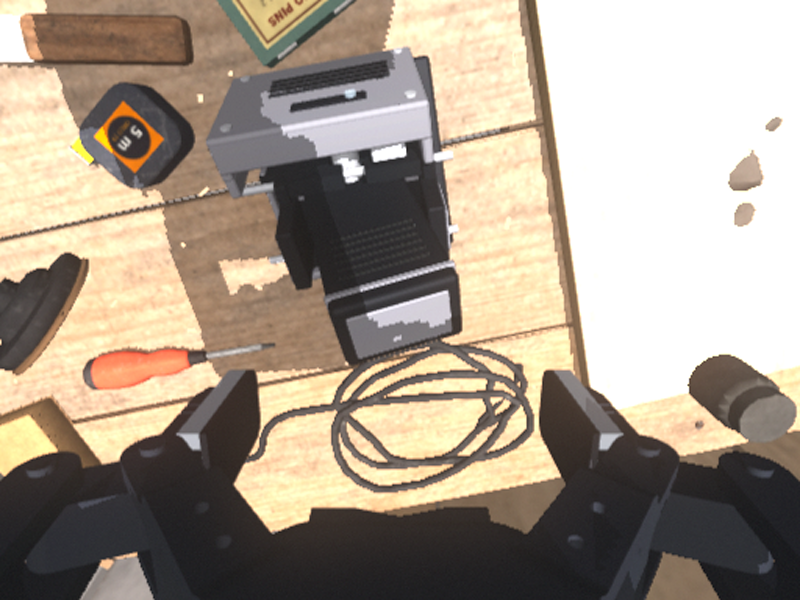

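Emit:
{"api": "step_arm", "payload": {
  "motion": [
    [100, [0, 0.002, -0.03], 0.11],
    [100, [0, 0.002, -0.08], 0.11],
    [100, [0, 0.002, -0.12], 0.11],
    [100, [0, 0.002, -0.137], 0.11],
    [100, [0, 0.016, -0.137], 0.11],
    [100, [0, 0.03, -0.137], 0.11]
  ]
}}

```text
time_s: 23.58
tool_pos: [0.5057, 0.0675, 0.1432]
tool_rot: [-0.701, -0.024, -0.038, 0.711]
force: [-3.8, -50.4, -10.1]
opening: 1.002
```

Run:
```python
from h import *
from scipy.spatial.transform import Rotation as R
c=snap('wrist','w27');o=arm.get_obs(); print(o['time_s'],o['tool_pos'],o['force'],o['opening']*85); z=R.from_quat(o['tool_rot']).as_matrix()[:,2];print(np.degrees(np.arctan2(z[1],z[0])))
i=cv2.cvtColor(c['pixels'],cv2.COLOR_RGB2BGR);i=cv2.convertScaleAbs(i,alpha=1.4,beta=10);cv2.imwrite('pics/w27b.png',cv2.resize(i,(800,600),interpolation=cv2.INTER_CUBIC))
```

```text
23.625 [0.50598489 0.06790138 0.14336046] [ -2.02323123 -34.82908473  -7.80630871] 85.1895209984552
88.90250618596525
```

View pics/w27b.png

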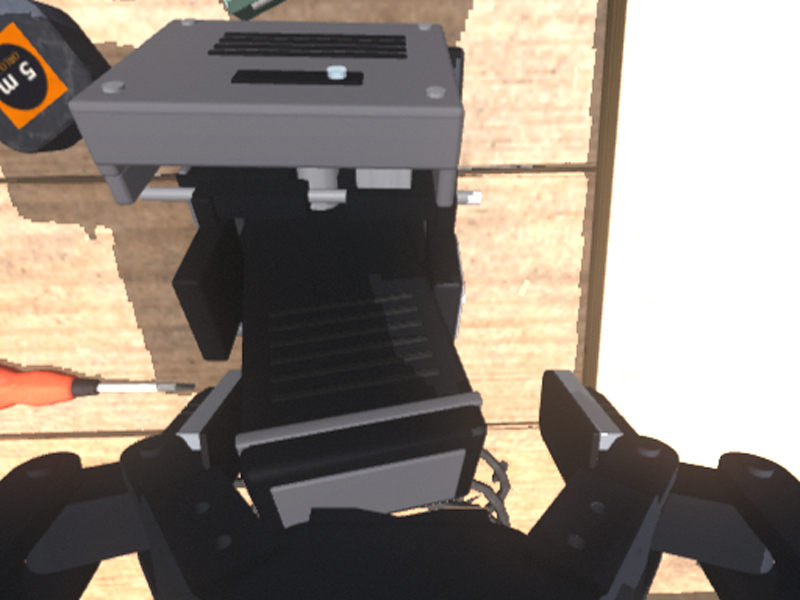

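Run:
```python
from h import *
c=ld('w27')
for th in (8,10,12,14,16): print(th,[ (1.5625*proj(c,rockpt(-.02,y,.103,np.radians(th)))).round(0) for y in (-.03,.03)],[ (1.5625*proj(c,rockpt(-.0135,y,.11,np.radians(th)))).round(0) for y in (-.024,.024)])
```

```text
8 [array([200., 438.]), array([448., 407.])] [array([229., 475.]), array([429., 449.])]
10 [array([215., 439.]), array([461., 402.])] [array([246., 476.]), array([443., 444.])]
12 [array([231., 441.]), array([474., 396.])] [array([262., 476.]), array([457., 438.])]
14 [array([246., 442.]), array([485., 390.])] [array([279., 476.]), array([470., 432.])]
16 [array([262., 442.]), array([496., 384.])] [array([296., 475.]), array([483., 426.])]
```

Emit:
{"api": "step_arm", "payload": {
  "motion": [
    [100, [0, 0.005, 0], 0],
    [100, [0, 0.008, 0], 0],
    [100, [0, -0.03, 0], 0],
    [100, [0, -0.055, 0], 0],
    [100, [0, -0.065, 0], 0],
    [100, [0, -0.075, 0], 0],
    [100, [0, -0.085, 0], 0],
    [100, [0, -0.092, 0], 0],
    [100, [0, -0.097, 0], 0]
  ]
}}

```text
time_s: 24.75
tool_pos: [0.5111, 0.0045, 0.1485]
tool_rot: [-0.695, -0.025, -0.048, 0.717]
force: [7.4, 37.8, 27.6]
opening: 1.002
```

Run:
```python
from h import *
c=snap('wrist','w28');o=arm.get_obs(); print(o['time_s'],o['tool_pos'],o['force'],o['opening']*85)
i=cv2.cvtColor(c['pixels'],cv2.COLOR_RGB2BGR);i=cv2.convertScaleAbs(i,alpha=1.4,beta=10);cv2.imwrite('pics/w28b.png',cv2.resize(i,(800,600),interpolation=cv2.INTER_CUBIC))
for th in (-8,-10,-12,-14,-16): print(th,[ (1.5625*proj(c,rockpt(-.02,y,.103,np.radians(th)))).round(0) for y in (-.03,.03)],[ (1.5625*proj(c,rockpt(-.0135,y,.11,np.radians(th)))).round(0) for y in (-.024,.024)])
```

```text
24.8 [0.51145197 0.00395298 0.14875811] [ 7.35606815 32.78474135 26.54071951] 85.78846767329217
-8 [array([350., 373.]), array([591., 397.])] [array([369., 413.]), array([563., 434.])]
-10 [array([337., 368.]), array([576., 399.])] [array([355., 409.]), array([547., 435.])]
-12 [array([324., 363.]), array([562., 400.])] [array([341., 404.]), array([532., 436.])]
-14 [array([312., 358.]), array([547., 401.])] [array([328., 398.]), array([516., 436.])]
-16 [array([301., 352.]), array([532., 402.])] [array([315., 393.]), array([500., 435.])]
```

View pics/w28b.png

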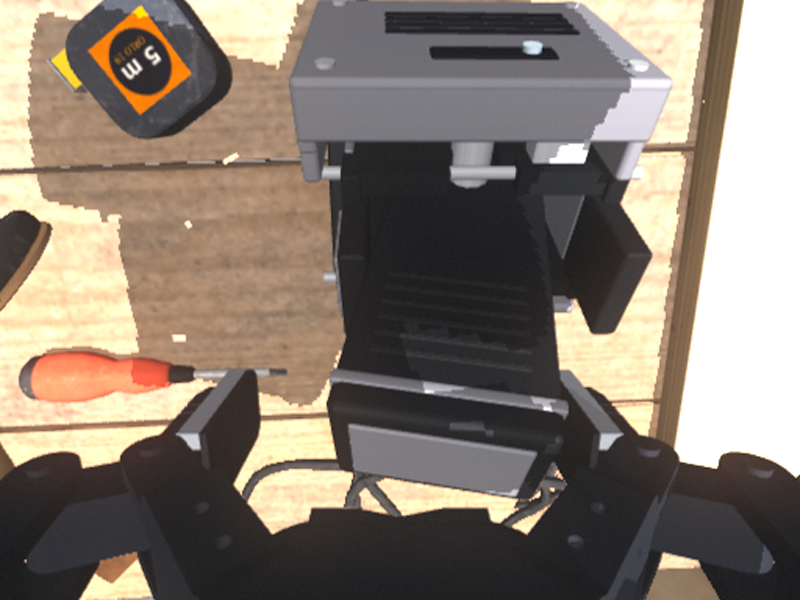

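Emit:
{"api": "step_arm", "payload": {
  "motion": [
    [100, [-0.005, -0.01, 0.001], 0],
    [100, [-0.005, -0.018, 0.001], 0],
    [100, [-0.005, -0.024, 0.001], 0],
    [100, [-0.005, -0.024, 0.001], 0]
  ]
}}

```text
time_s: 25.3
tool_pos: [0.5125, -0.007, 0.1541]
tool_rot: [-0.69, -0.027, -0.055, 0.721]
force: [7.2, 27.7, 19.6]
opening: 0.998
```

Run:
```python
from h import *
c=snap('wrist','w29');o=arm.get_obs(); print(o['time_s'],o['tool_pos'],o['force'],o['opening']*85)
i=cv2.cvtColor(c['pixels'],cv2.COLOR_RGB2BGR);i=cv2.convertScaleAbs(i,alpha=1.4,beta=10);cv2.imwrite('pics/w29b.png',cv2.resize(i,(800,600),interpolation=cv2.INTER_CUBIC))
for th in (-8,-10,-12,-14,-16): print(th,[ (1.5625*proj(c,rockpt(-.02,y,.103,np.radians(th)))).round(0) for y in (-.03,.03)],[ (1.5625*proj(c,rockpt(-.0135,y,.11,np.radians(th)))).round(0) for y in (-.024,.024)])
```

```text
25.35 [ 0.51245422 -0.00696853  0.15411092] [ 5.86048315 26.4548521  20.15576872] 84.69933989355344
-8 [array([394., 358.]), array([627., 377.])] [array([414., 396.]), array([601., 412.])]
-10 [array([381., 353.]), array([613., 379.])] [array([400., 392.]), array([586., 414.])]
-12 [array([369., 349.]), array([600., 381.])] [array([386., 387.]), array([571., 415.])]
-14 [array([357., 344.]), array([585., 382.])] [array([373., 382.]), array([556., 415.])]
-16 [array([345., 338.]), array([571., 383.])] [array([360., 377.]), array([540., 415.])]
```

View pics/w29b.png

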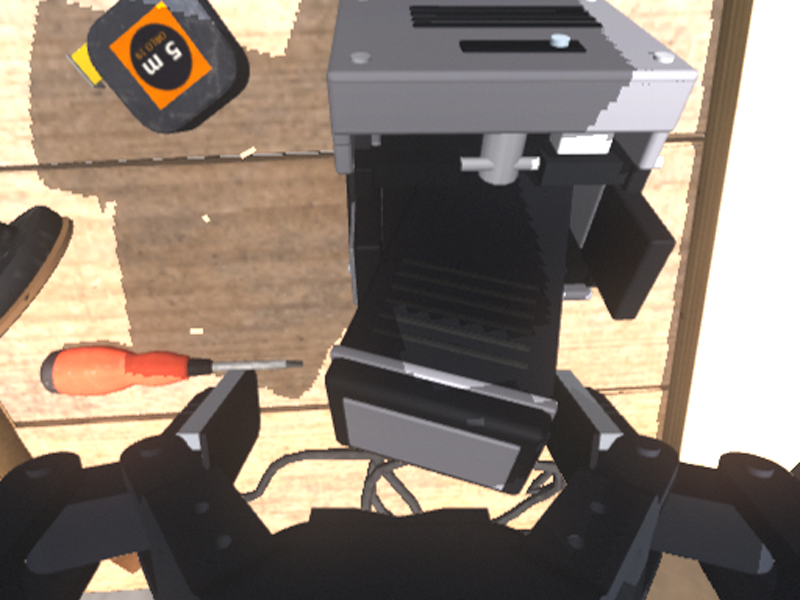

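Emit:
{"api": "step_arm", "payload": {
  "motion": [
    [100, [0, 0.01, 0], 0],
    [100, [0, 0.016, 0.06], 0],
    [100, [-0.005, 0.016, 0.12], 0],
    [100, [-0.005, 0.02, 0.13], -1],
    [100, [-0.005, 0.02, 0.13], -1],
    [100, [-0.005, 0.02, 0.13], -1],
    [100, [-0.005, 0.02, 0.13], -1],
    [100, [-0.005, 0.02, 0.13], -1],
    [100, [-0.005, 0.02, 0.13], -1],
    [100, [-0.005, 0.02, 0.13], -1]
  ]
}}

```text
time_s: 26.6
tool_pos: [0.5086, 0.0086, 0.2521]
tool_rot: [0.562, -0.402, 0.485, -0.536]
force: [0.5, -0.7, 0.1]
opening: 0.998
```

Emit:
{"api": "step_arm", "payload": {
  "motion": [
    [100, [0, 0, 0], -0.2],
    [100, [0, 0, 0], -0.2]
  ]
}}

```text
time_s: 26.85
tool_pos: [0.5086, 0.0093, 0.2527]
tool_rot: [0.491, -0.485, 0.564, -0.452]
force: [0.3, 0.6, -0.4]
opening: 0.999
```

Run:
```python
from h import *
from scipy.spatial.transform import Rotation as R
c=snap('wrist','w30');o=arm.get_obs(); print(o['time_s'],o['tool_pos'],o['force'],o['opening']*85); z=R.from_quat(o['tool_rot']).as_matrix()[:,2];print(np.degrees(np.arctan2(z[1],z[0])))
i=cv2.cvtColor(c['pixels'],cv2.COLOR_RGB2BGR);i=cv2.convertScaleAbs(i,alpha=1.4,beta=10);cv2.imwrite('pics/w30b.png',cv2.resize(i,(800,600),interpolation=cv2.INTER_CUBIC))
for th in (0,-8,-10,-12,-14,-16,-17): print(th,[ (1.5625*proj(c,rockpt(x,y,.11,np.radians(th)))).round(0).tolist() for x,y in [(-.0135,.024),(.0135,.024),(.0135,-.024),(-.0135,-.024)]])
```

```text
26.9 [0.50900216 0.00925828 0.25268448] [1.3668987  0.12582715 0.60467373] 85.09702990636201
-6.065575700111703
0 [[367.0, 193.0], [424.0, 184.0], [429.0, 286.0], [377.0, 299.0]]
-8 [[372.0, 231.0], [428.0, 220.0], [426.0, 311.0], [376.0, 325.0]]
-10 [[374.0, 240.0], [429.0, 229.0], [425.0, 317.0], [376.0, 331.0]]
-12 [[374.0, 248.0], [429.0, 237.0], [424.0, 322.0], [375.0, 336.0]]
-14 [[375.0, 257.0], [430.0, 246.0], [423.0, 327.0], [375.0, 341.0]]
-16 [[376.0, 266.0], [430.0, 254.0], [422.0, 332.0], [374.0, 346.0]]
-17 [[376.0, 270.0], [430.0, 258.0], [421.0, 334.0], [373.0, 348.0]]
```

View pics/w30b.png

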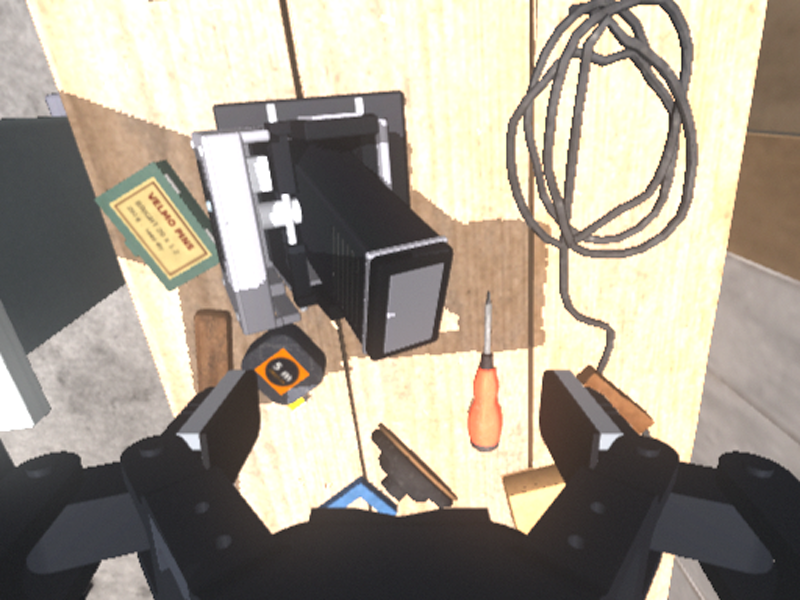

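Emit:
{"api": "step_arm", "payload": {
  "motion": [
    [100, [0, 0.003, -0.06], 0.047],
    [100, [0, 0.003, -0.12], 0.047],
    [100, [0, 0.003, -0.15], 0.047],
    [100, [0, 0.003, -0.155], 0.047],
    [60, [0, 0.003, -0.155], 0.047],
    [0, [0, 0.003, -0.155], 0.047],
    [0, [0, 0.003, -0.155], 0.047],
    [0, [0, 0.003, -0.155], 0.047]
  ],
  "squeeze": 40
}}

```text
time_s: 27.9
tool_pos: [0.5084, 0.0118, 0.1386]
tool_rot: [0.509, -0.467, 0.548, -0.472]
force: [-2.0, 2.6, 8.2]
opening: 0.696
```

Run:
```python
from h import *
from scipy.spatial.transform import Rotation as R
c=snap('wrist','w31');o=arm.get_obs(); print(o['time_s'],o['tool_pos'],o['force'],o['opening']*85); z=R.from_quat(o['tool_rot']).as_matrix()[:,2];print(np.degrees(np.arctan2(z[1],z[0])))
i=cv2.cvtColor(c['pixels'],cv2.COLOR_RGB2BGR);i=cv2.convertScaleAbs(i,alpha=1.4,beta=10);cv2.imwrite('pics/w31b.png',cv2.resize(i,(800,600),interpolation=cv2.INTER_CUBIC))
```

```text
27.95 [0.50834236 0.01184109 0.13861375] [-2.29872319  2.40844387  9.21578565] 59.41167144258632
-1.767866301393692
```

View pics/w31b.png

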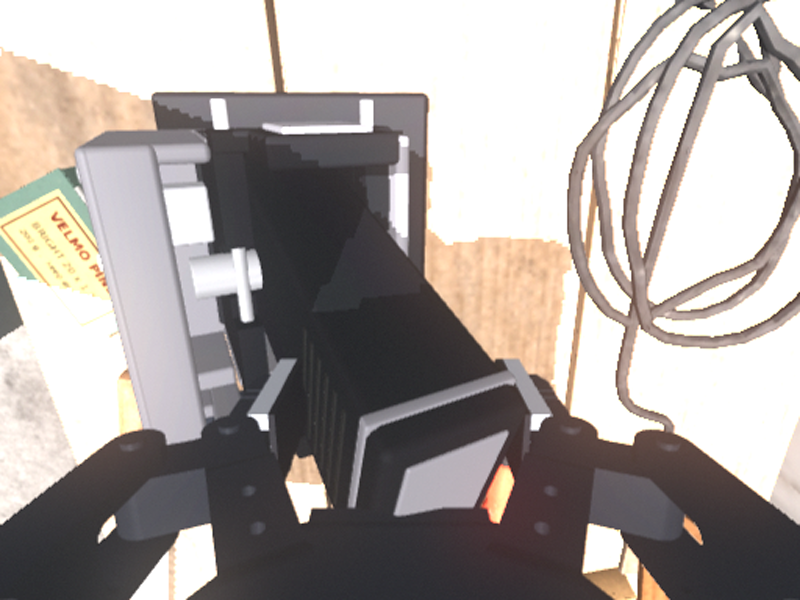

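Emit:
{"api": "step_arm", "payload": {
  "motion": [
    [0, [0, 0.008, 0.002], 0],
    [0, [-0.001, 0.016, 0.003], 0],
    [0, [-0.002, 0.024, 0.003], 0],
    [0, [-0.003, 0.032, 0.003], 0],
    [0, [-0.003, 0.033, 0.003], 0]
  ]
}}

```text
time_s: 28.58
tool_pos: [0.5033, 0.034, 0.1432]
tool_rot: [0.514, -0.465, 0.546, -0.471]
force: [-5.5, -9.6, 11.5]
opening: 0.637
```

Run:
```python
from h import *
from scipy.spatial.transform import Rotation as R
c=snap('wrist','w32');o=arm.get_obs(); print(o['time_s'],o['tool_pos'],o['force'],o['opening']*85); z=R.from_quat(o['tool_rot']).as_matrix()[:,2];print(np.degrees(np.arctan2(z[1],z[0])))
i=cv2.cvtColor(c['pixels'],cv2.COLOR_RGB2BGR);i=cv2.convertScaleAbs(i,alpha=1.4,beta=10);cv2.imwrite('pics/w32b.png',cv2.resize(i,(800,600),interpolation=cv2.INTER_CUBIC))
```

```text
28.625 [0.50329801 0.03397513 0.14319587] [-4.58094121 -8.75721108 11.98696032] 54.154433593235304
-1.405561042283614
```

View pics/w32b.png

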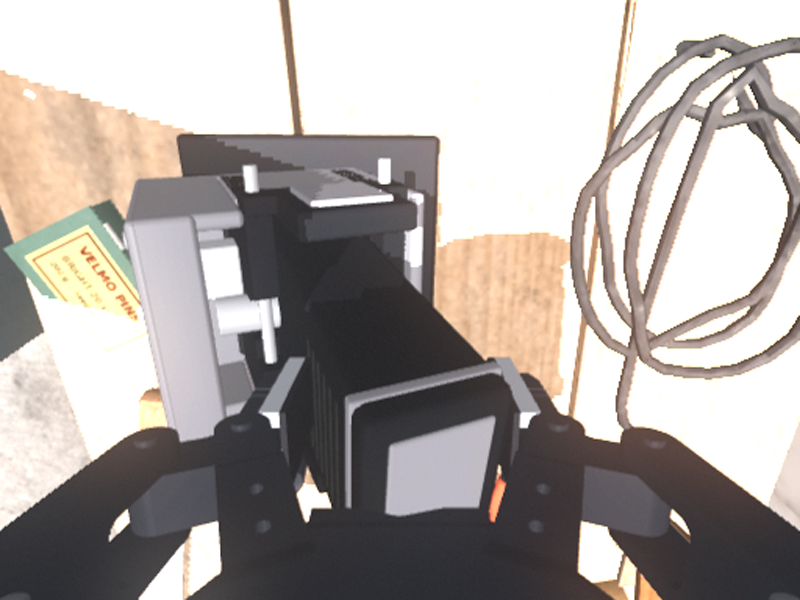

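Run:
```python
from h import *
c=ld('w32')
for th in (4,0,-4,-8,-12): print(th,[ (1.5625*proj(c,rockpt(x,y,.11,np.radians(th)))).round(0).tolist() for x,y in [(-.0135,.024),(.0135,.024),(.0135,-.024),(-.0135,-.024)]])
```

```text
4 [[401.0, 357.0], [502.0, 333.0], [493.0, 493.0], [405.0, 528.0]]
0 [[405.0, 390.0], [504.0, 364.0], [488.0, 510.0], [403.0, 545.0]]
-4 [[407.0, 422.0], [504.0, 394.0], [482.0, 525.0], [399.0, 560.0]]
-8 [[408.0, 452.0], [503.0, 421.0], [476.0, 536.0], [395.0, 571.0]]
-12 [[409.0, 479.0], [501.0, 447.0], [469.0, 546.0], [391.0, 580.0]]
```

Emit:
{"api": "step_arm", "payload": {
  "motion": [
    [0, [0, 0, 0], 0],
    [0, [0.001, 0.008, 0], 0],
    [0, [0.002, 0.014, 0], 0],
    [0, [0.002, 0.02, 0], 0],
    [0, [0.002, 0.02, 0], 0]
  ],
  "squeeze": 60
}}

```text
time_s: 29.25
tool_pos: [0.5008, 0.0474, 0.1448]
tool_rot: [0.518, -0.465, 0.544, -0.468]
force: [-5.9, -6.8, 12.9]
opening: 0.607
```

Run:
```python
from h import *
from scipy.spatial.transform import Rotation as R
c=snap('wrist','w33');o=arm.get_obs(); print(o['time_s'],o['tool_pos'],o['force'],o['opening']*85)
i=cv2.cvtColor(c['pixels'],cv2.COLOR_RGB2BGR);i=cv2.convertScaleAbs(i,alpha=1.4,beta=10);cv2.imwrite('pics/w33b.png',cv2.resize(i,(800,600),interpolation=cv2.INTER_CUBIC))
for th in (4,0,-4,-8,-12): print(th,[ (1.5625*proj(c,rockpt(x,y,.11,np.radians(th)))).round(0).tolist() for x,y in [(-.0135,.024),(.0135,.024),(.0135,-.024),(-.0135,-.024)]])
```

```text
29.3 [0.50081953 0.04726137 0.14478076] [-5.81585276 -7.13097353 14.44084649] 51.77023323799699
4 [[412.0, 404.0], [506.0, 378.0], [497.0, 524.0], [413.0, 559.0]]
0 [[414.0, 435.0], [508.0, 407.0], [492.0, 539.0], [411.0, 574.0]]
-4 [[416.0, 464.0], [508.0, 434.0], [486.0, 552.0], [407.0, 587.0]]
-8 [[417.0, 491.0], [507.0, 459.0], [480.0, 562.0], [403.0, 597.0]]
-12 [[417.0, 516.0], [505.0, 482.0], [473.0, 570.0], [399.0, 604.0]]
```

View pics/w33b.png

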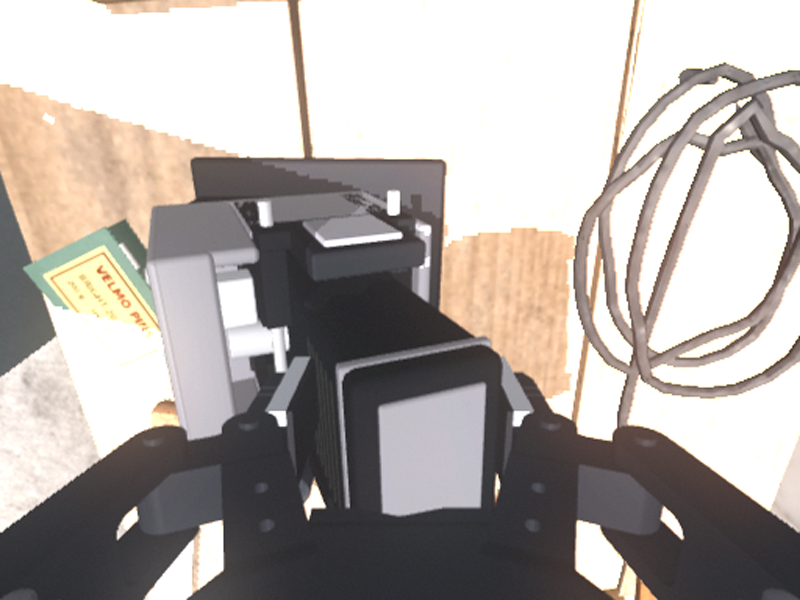

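Emit:
{"api": "step_arm", "payload": {
  "motion": [
    [0, [0, 0, 0], 0],
    [0, [0.003, 0, 0.008], 0],
    [0, [0.008, 0, 0.02], 0],
    [0, [0.015, 0, 0.036], 0],
    [0, [0.02, 0, 0.05], 0],
    [0, [0.02, 0, 0.05], 0]
  ],
  "squeeze": 80
}}

```text
time_s: 30.05
tool_pos: [0.5035, 0.0481, 0.1809]
tool_rot: [0.525, -0.473, 0.537, -0.461]
force: [-17.4, -1.4, 8.0]
opening: 0.544
```

Run:
```python
from h import *
c=snap('wrist','w34');s=snap('scene','s34');o=arm.get_obs(); print(o['time_s'],o['tool_pos'],o['force'],o['opening']*85)
i=cv2.cvtColor(c['pixels'],cv2.COLOR_RGB2BGR);i=cv2.convertScaleAbs(i,alpha=1.4,beta=10);cv2.imwrite('pics/w34b.png',cv2.resize(i,(800,600),interpolation=cv2.INTER_CUBIC))
i=cv2.imread('pics/s34.png')[150:290,200:340];cv2.imwrite('pics/s34b.png',cv2.resize(i,(600,600),interpolation=cv2.INTER_CUBIC))
```

```text
30.15 [0.50339818 0.04817519 0.18087399] [-15.81356375  -0.02678781   6.84214196] 46.57414020167748
```

View pics/w34b.png

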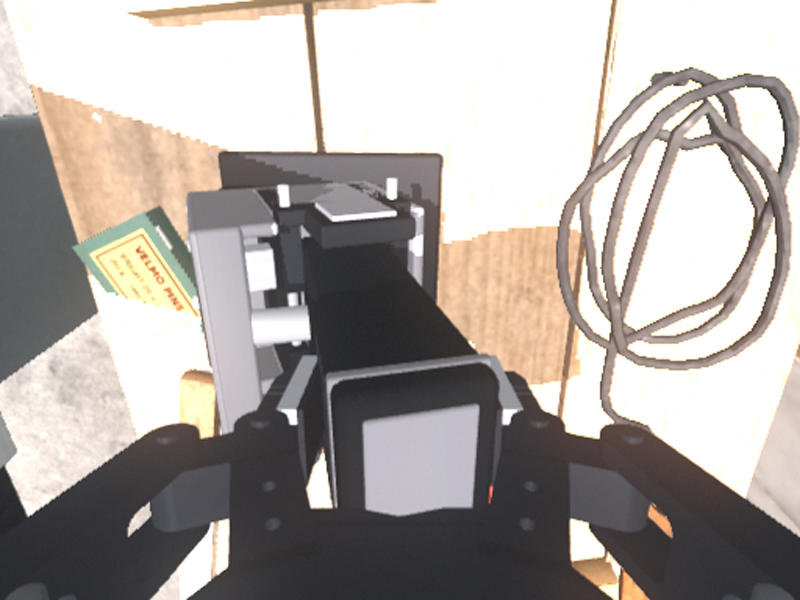

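View pics/s34b.png

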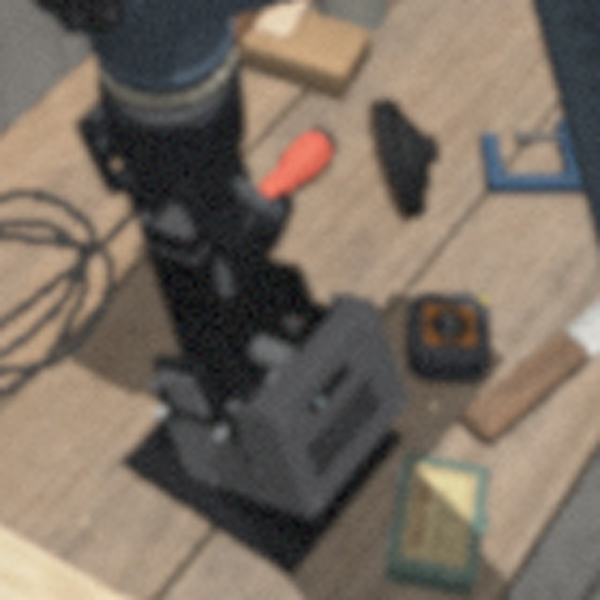

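Emit:
{"api": "step_arm", "payload": {
  "motion": [
    [0, [0.005, 0, 0.015], 0],
    [0, [0.01, 0, 0.035], 0],
    [0, [0.016, 0, 0.055], 0],
    [0, [0.022, 0, 0.075], 0],
    [0, [0.028, 0, 0.09], 0],
    [0, [0.028, 0, 0.09], 0]
  ]
}}

```text
time_s: 30.9
tool_pos: [0.5267, 0.0486, 0.25]
tool_rot: [0.523, -0.471, 0.539, -0.463]
force: [-0.2, -0.5, -4.5]
opening: 0.456
```

Run:
```python
from h import *
c=snap('wrist','w35');s=snap('scene','s35');o=arm.get_obs(); print(o['time_s'],o['tool_pos'],o['force'],o['opening']*85)
i=cv2.cvtColor(c['pixels'],cv2.COLOR_RGB2BGR);i=cv2.convertScaleAbs(i,alpha=1.4,beta=10);cv2.imwrite('pics/w35b.png',cv2.resize(i,(800,600),interpolation=cv2.INTER_CUBIC))
i=cv2.imread('pics/s35.png')[150:290,200:340];cv2.imwrite('pics/s35b.png',cv2.resize(i,(600,600),interpolation=cv2.INTER_CUBIC))
```

```text
31.0 [0.52450833 0.04845143 0.24834414] [-0.517072    0.10091244 -4.45312372] 39.00899052078545
```

View pics/w35b.png

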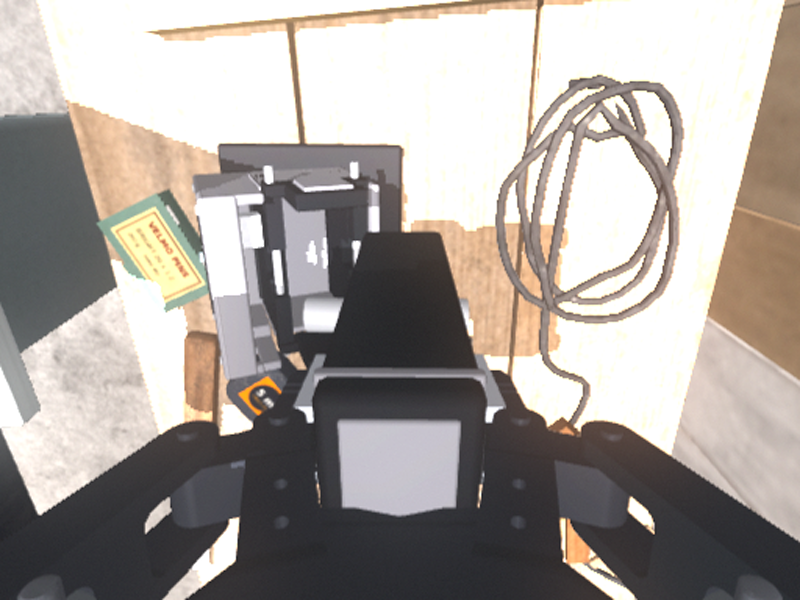

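View pics/s35b.png

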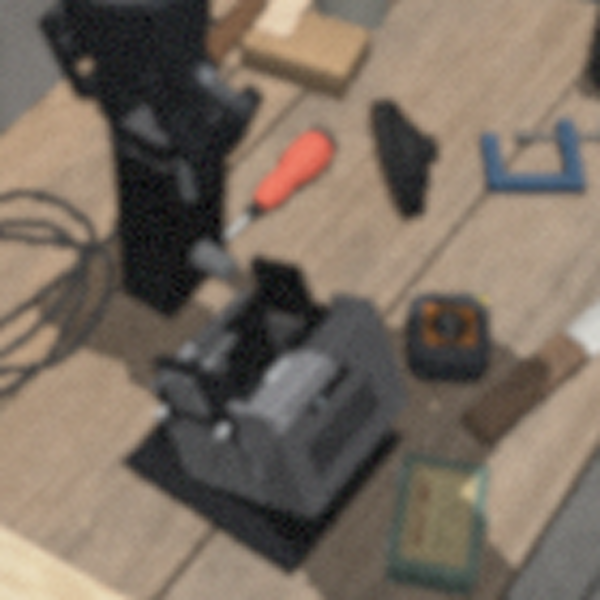

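Emit:
{"api": "step_arm", "payload": {
  "motion": [
    [0, [0, 0, 0.03], 0],
    [0, [0, 0.02, 0.06], 0],
    [0, [0, 0.07, 0.07], 0],
    [0, [0, 0.125, 0.07], 0],
    [0, [-0.003, 0.18, 0.06], 0],
    [0, [-0.006, 0.235, 0.03], 0],
    [0, [-0.006, 0.285, 0.0], 0],
    [0, [-0.006, 0.322, -0.04], 0],
    [0, [-0.006, 0.322, -0.08], 0],
    [0, [-0.006, 0.322, -0.11], 0]
  ]
}}

```text
time_s: 32.25
tool_pos: [0.5187, 0.2903, 0.1633]
tool_rot: [0.526, -0.473, 0.536, -0.46]
force: [-0.3, -0.5, -4.4]
opening: 0.46
```

Emit:
{"api": "step_arm", "payload": {
  "motion": [
    [0, [0, 0, 0], 0],
    [0, [0, 0, 0], 0]
  ]
}}

```text
time_s: 32.5
tool_pos: [0.5189, 0.2904, 0.1633]
tool_rot: [0.526, -0.473, 0.536, -0.461]
force: [0.4, -0.1, -4.5]
opening: 0.458
```

Run:
```python
from h import *
from scipy.spatial.transform import Rotation as R
c=snap('wrist','w36');s=snap('scene','s36');t=snap('top','t36');o=arm.get_obs(); print(o['time_s'],o['tool_pos'],o['force'],o['opening']*85,R.from_quat(o['tool_rot']).as_matrix().round(3)[:,1])
i=cv2.imread('pics/s36.png')[180:370,50:290];cv2.imwrite('pics/s36b.png',cv2.resize(i,(758,600),interpolation=cv2.INTER_CUBIC))
```

```text
32.65 [0.51962338 0.29052391 0.16446131] [-0.37666905 -0.14905431 -4.68871254] 38.867134349346706 [-0.001 -0.128 -0.992]
```

View pics/w36.png

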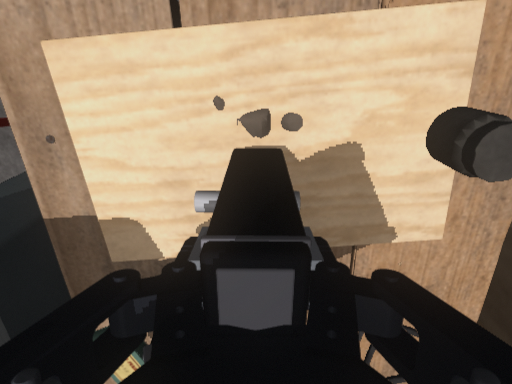

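View pics/s36b.png

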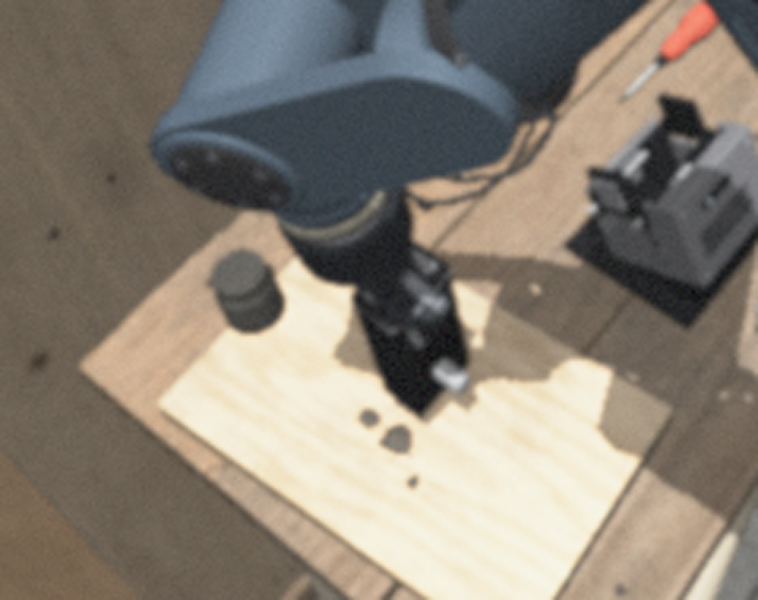

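Run:
```python
from h import *
w=ld('w36')
for z in (.2,.205,.21): print('top',z,onz(w,258,234,z).round(4), onz(w,203,232,z).round(4)[0]-onz(w,310,232,z)[0])
for z in (.05,.06,.07): print('foot',z,onz(w,262,151,z).round(4),onz(w,236,151,z).round(4)[0]-onz(w,288,151,z)[0])
print([onz(w,*p,.024).round(4) for p in [(42,42),(482,2),(442,238),(110,262)]])
```

```text
top 0.2 [0.5215 0.3185 0.2   ] -0.03907810927507982
top 0.205 [0.5216 0.3215 0.205 ] -0.037097154599529336
top 0.21 [0.5216 0.3246 0.21  ] -0.035016199923978863
foot 0.05 [0.526  0.3071 0.05  ] -0.043612217888606475
foot 0.06 [0.5258 0.31   0.06  ] -0.041854488598512485
foot 0.07 [0.5257 0.3128 0.07  ] -0.039996759308418506
[array([0.3498, 0.3948, 0.024 ]), array([0.6983, 0.4147, 0.024 ]), array([0.714 , 0.2011, 0.024 ]), array([0.3593, 0.179 , 0.024 ])]
```

Emit:
{"api": "step_arm", "payload": {
  "motion": [
    [0, [0, 0, -0.02], 0],
    [0, [0, 0, -0.034], 0],
    [0, [0, 0, -0.038], 0],
    [0, [0, 0, -0.041], 0],
    [0, [0, 0, -0.041], 0]
  ]
}}

```text
time_s: 33.28
tool_pos: [0.5197, 0.2906, 0.1336]
tool_rot: [0.525, -0.473, 0.537, -0.461]
force: [0.5, -1.1, -4.9]
opening: 0.46
```

Emit:
{"api": "step_arm", "payload": {
  "motion": [
    [0, [0, 0, -0.004], 0],
    [0, [0, 0, -0.006], 0],
    [0, [0, 0, -0.006], 0]
  ]
}}

```text
time_s: 33.65
tool_pos: [0.5196, 0.2905, 0.129]
tool_rot: [0.525, -0.473, 0.537, -0.461]
force: [-0.6, 0.3, -3.9]
opening: 0.458
```

Emit:
{"api": "step_arm", "payload": {
  "motion": [
    [0, [0, 0, -0.004], 0],
    [0, [0, 0, -0.006], 0],
    [0, [0, 0, -0.006], 0]
  ]
}}

```text
time_s: 34.02
tool_pos: [0.5201, 0.2906, 0.128]
tool_rot: [0.525, -0.472, 0.537, -0.462]
force: [-3.3, -1.1, 14.0]
opening: 0.457
```

Emit:
{"api": "step_arm", "payload": {
  "motion": [
    [0, [0, 0, 0.0], 0],
    [0, [0, 0, 0], 0],
    [50, [0, 0, 0], 0],
    [60, [0, 0, 0], 0],
    [80, [0, 0, 0], 0],
    [100, [0, 0, 0], 0],
    [100, [0, 0, 0], 0]
  ],
  "squeeze": 20
}}

```text
time_s: 34.9
tool_pos: [0.5201, 0.2907, 0.128]
tool_rot: [0.525, -0.472, 0.537, -0.462]
force: [0.7, 0.1, 0.2]
opening: 1.0
```

Run:
```python
from h import *
c=snap('wrist','w37');s=snap('scene','s37');o=arm.get_obs(); print(o['time_s'],o['tool_pos'],o['force'],o['opening']*85)
i=cv2.imread('pics/s37.png')[180:370,50:290];cv2.imwrite('pics/s37b.png',cv2.resize(i,(758,600),interpolation=cv2.INTER_CUBIC))
```

```text
35.0 [0.52007201 0.29062574 0.12802889] [-0.34130806 -0.80248005  0.00165434] 84.98837090279996
```

View pics/w37.png

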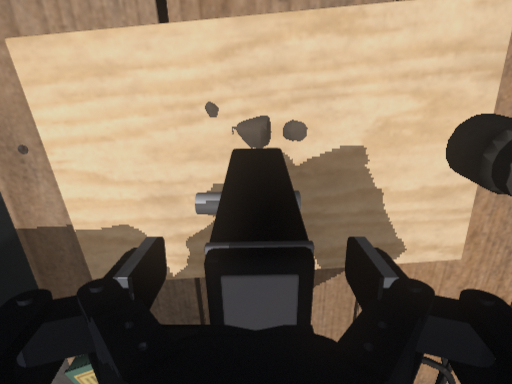

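View pics/s37b.png

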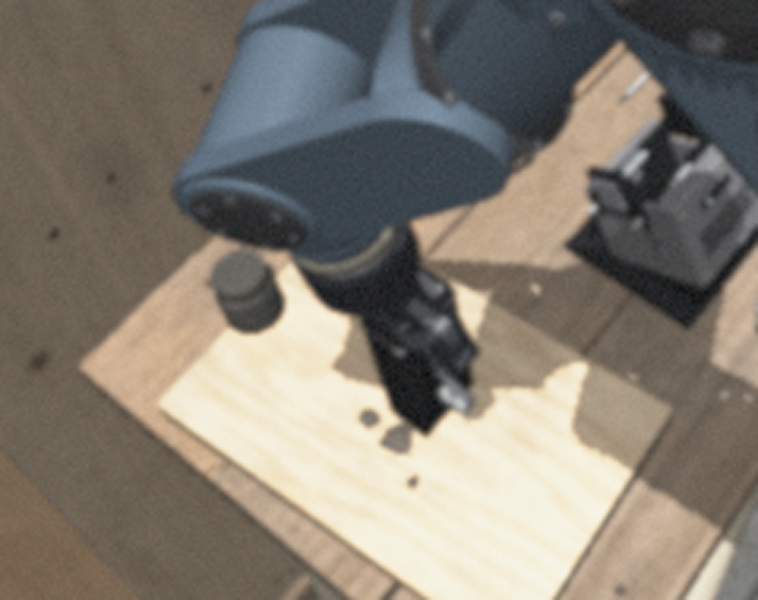

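Emit:
{"api": "step_arm", "payload": {
  "motion": [
    [100, [0, 0, 0.02], 0],
    [100, [0, 0, 0.08], 0],
    [100, [0, 0, 0.16], 0],
    [100, [0, 0, 0.22], 0],
    [100, [-0.12, -0.1, 0.24], 0],
    [100, [-0.12, -0.1, 0.24], 0],
    [100, [-0.12, -0.1, 0.24], 0],
    [100, [-0.12, -0.1, 0.24], 0]
  ]
}}

```text
time_s: 36.0
tool_pos: [0.4309, 0.2159, 0.3093]
tool_rot: [0.524, -0.472, 0.538, -0.463]
force: [0.4, 0.0, 0.3]
opening: 1.003
```

Run:
```python
from h import *
c=snap('wrist','w38');s=snap('scene','s38');t=snap('top','t38');o=arm.get_obs(); print(o['time_s'],o['tool_pos'],o['force'],o['opening']*85)
i=cv2.imread('pics/t38.png');cv2.imwrite('pics/t38b.png',cv2.resize(i[90:300,80:400],(800,525),interpolation=cv2.INTER_CUBIC))
```

```text
36.15 [0.43133509 0.21624887 0.30827775] [-0.19484225  0.32849392 -0.40449829] 85.36725181472265
```

View pics/w38.png

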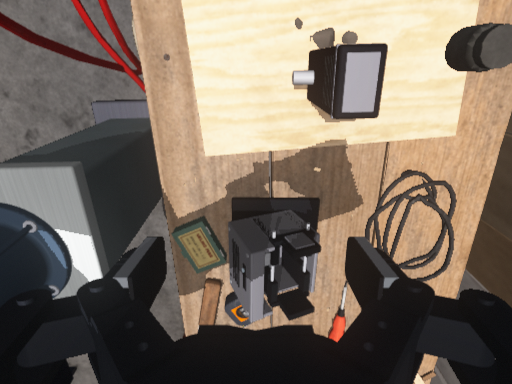

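View pics/s38.png

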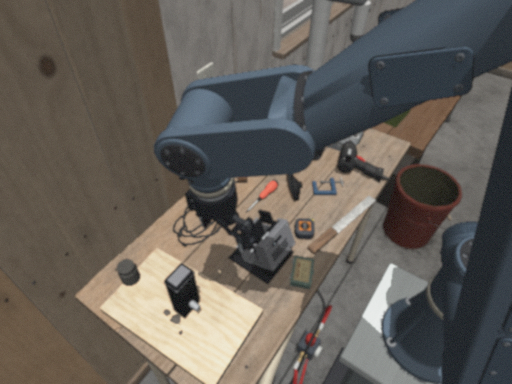

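View pics/t38b.png

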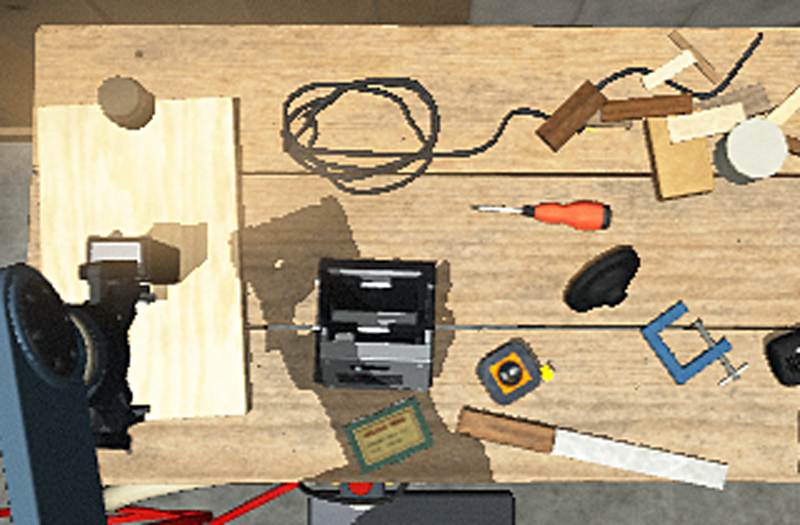

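Run:
```python
from h import *
a=ld('top0')['pixels'];b=ld('t38')['pixels']
for n,(x0,x1,y0,y1) in {'tape':(268,304,222,255),'sander':(300,342,184,218),'clamp':(334,382,206,248)}.items():
    ga=cv2.cvtColor(a[y0:y1,x0:x1],cv2.COLOR_RGB2GRAY).astype(np.float32);gb=cv2.cvtColor(b[y0:y1,x0:x1],cv2.COLOR_RGB2GRAY).astype(np.float32)
    print(n,cv2.phaseCorrelate(ga,gb))
w=ld('w38')
# pack top corners (outer) & foot visible corners
P=np.array([onz(w,*p,.174) for p in [(343,44),(386,43),(381,118),(331,116)]]);print(P.round(4),P.mean(0))
print('foot left-near', onz(w,309,50,.024),onz(w,310,92,.024))
print([onz(w,*p,.024).round(4) for p in [(205,156),(457,136)]])
```

```text
tape ((0.014601246646506638, 0.013524741113283056), 0.9973916266527441)
sander ((0.5277422307454103, 0.038371193577447116), 0.9895942988219084)
clamp ((-0.0858282139932669, 0.5381016913228791), 0.7616273793909285)
[[0.5056 0.3134 0.174 ]
 [0.54   0.3133 0.174 ]
 [0.5443 0.2538 0.174 ]
 [0.5002 0.2566 0.174 ]] [0.52250203 0.28430161 0.174     ]
foot left-near [0.50399827 0.31375554 0.024     ] [0.50765558 0.26311558 0.024     ]
[array([0.3611, 0.1789, 0.024 ]), array([0.7173, 0.199 , 0.024 ])]
```

```bash
python3 -c "
from workcell import arm
print(arm.hand_in())"
```

```text
the job is handed in; nothing more can be done
None
```

The job is finished and handed in at about 36 s of the 67 s allowed. The hand-in reports no verdict, so these are my own checks.

**What I did**
- **Screwdriver:** it lay under a scrap of wood, so I dragged it clear by the shaft first, then picked it up. The first try at the slot hit the lip below it. The second went in until the push met a stop at about 20 N, with the tip roughly 45 mm inside the mouth. I then laid it flat on the bare bench.
- **Rocking:** gripped across its 40 mm, the pack rocked about 10° to the left before the grip slipped. I finished both sides by pushing with the open fingers instead of a grip, reaching about 13° left and 16–17° right.
- **Drawing out:** I gripped the pack by its top again, centred it and drew it out along its lean. It turned upright in the fingers as it came free. I lowered it onto the board until I felt contact, let go and backed off.

**Last checks**
- **Pack:** it stands upright on the board, foot centre near (0.522, 0.284). The board's middle is near (0.53, 0.297).
- **Screwdriver:** it lies flat on the bench.
- **Bystanders:** image comparison shows the tape measure, sanding block and C-clamp shifted by about half a pixel or less (1–2 mm). That covers the one time the screwdriver shaft pressed on the sanding block, at about 14 N.
- **Robot:** it was touching nothing when I handed in.

**Less certain**
- I could not see the latch or read the cheek positions. Those come from tip depth, force and the rocking angle in the pictures.
- The scene camera's heights disagreed with the wrist camera's by several millimetres, so I relied on the wrist camera.
- The gripper was left tilted about 7° after the rocking; this did not affect the placing.

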